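# Check the model holders and dock the sound ones

### The job

Test the model holders on the painting bench: first draw the sliding jaw of every holder back as far as it will go, so that all stand open together, and only then run every jaw fully shut again. Slide each holder whose jaw ran its full travel nose first under the green bar of the dock until it is fully home against the back stop, one per pocket, and lay each one whose jaw jammed part-way flat in the red reject tray. Leave the mug and the paint containers where they are.

Things in the scene. Friction and masses are not known exactly. Their poses are not given: they have to be found in the camera images.
- holder1: Loose model holder (3 or 4 of 4 present, all alike): metal plate 120 x 56 x 8 mm, 0.4 to 0.55 kg in all; origin centre of underside, x to the nose end, z up. Fixed black jaw, 46 mm wide, 24 mm high, from x = 10 to 22 mm; ahead of it bare plate. Behind it a sliding black jaw (18 x 46 mm, top at 24 mm) with an upright orange tab, by which the holder can be lifted, or pushed with the jaw shut.
- jaw1 (a joint): Travel of holder1's sliding jaw, m: 0 = shut (against the fixed jaw, tab over the origin), grows as it is drawn back to the holder's -x. About 1 N moves it; it stays where left. A sound jaw runs back 45 mm; one that binds jams hard short of 32 mm, and pulling on only drags the holder. Only trying tells which bind.
- tab1 (a point): Middle of the orange tab of holder1, 50 mm above the holder's underside. The tab is 18 mm along the holder's x and 20 mm wide along its y, from 24 to 62 mm above the underside; pinch it across y from above.
- holder2: Loose model holder (3 or 4 of 4 present, all alike): metal plate 120 x 56 x 8 mm, 0.4 to 0.55 kg in all; origin centre of underside, x to the nose end, z up. Fixed black jaw, 46 mm wide, 24 mm high, from x = 10 to 22 mm; ahead of it bare plate. Behind it a sliding black jaw (18 x 46 mm, top at 24 mm) with an upright orange tab, by which the holder can be lifted, or pushed with the jaw shut.
- jaw2 (a joint): Travel of holder2's sliding jaw, m: 0 = shut (against the fixed jaw, tab over the origin), grows as it is drawn back to the holder's -x. About 1 N moves it; it stays where left. A sound jaw runs back 45 mm; one that binds jams hard short of 32 mm, and pulling on only drags the holder. Only trying tells which bind.
- tab2 (a point): Middle of the orange tab of holder2, 50 mm above the holder's underside. The tab is 18 mm along the holder's x and 20 mm wide along its y, from 24 to 62 mm above the underside; pinch it across y from above.
- holder3: Loose model holder (3 or 4 of 4 present, all alike): metal plate 120 x 56 x 8 mm, 0.4 to 0.55 kg in all; origin centre of underside, x to the nose end, z up. Fixed black jaw, 46 mm wide, 24 mm high, from x = 10 to 22 mm; ahead of it bare plate. Behind it a sliding black jaw (18 x 46 mm, top at 24 mm) with an upright orange tab, by which the holder can be lifted, or pushed with the jaw shut.
- jaw3 (a joint): Travel of holder3's sliding jaw, m: 0 = shut (against the fixed jaw, tab over the origin), grows as it is drawn back to the holder's -x. About 1 N moves it; it stays where left. A sound jaw runs back 45 mm; one that binds jams hard short of 32 mm, and pulling on only drags the holder. Only trying tells which bind.
- tab3 (a point): Middle of the orange tab of holder3, 50 mm above the holder's underside. The tab is 18 mm along the holder's x and 20 mm wide along its y, from 24 to 62 mm above the underside; pinch it across y from above.
- holder4: Loose model holder (3 or 4 of 4 present, all alike): metal plate 120 x 56 x 8 mm, 0.4 to 0.55 kg in all; origin centre of underside, x to the nose end, z up. Fixed black jaw, 46 mm wide, 24 mm high, from x = 10 to 22 mm; ahead of it bare plate. Behind it a sliding black jaw (18 x 46 mm, top at 24 mm) with an upright orange tab, by which the holder can be lifted, or pushed with the jaw shut.
- jaw4 (a joint): Travel of holder4's sliding jaw, m: 0 = shut (against the fixed jaw, tab over the origin), grows as it is drawn back to the holder's -x. About 1 N moves it; it stays where left. A sound jaw runs back 45 mm; one that binds jams hard short of 32 mm, and pulling on only drags the holder. Only trying tells which bind.
- tab4 (a point): Middle of the orange tab of holder4, 50 mm above the holder's underside. The tab is 18 mm along the holder's x and 20 mm wide along its y, from 24 to 62 mm above the underside; pinch it across y from above.
- dock: Fixed wooden dock, two undercut pockets side by side; origin centre of underside, x = slide-in direction. Floor 176 (x) x 148 (y) x 10 mm. A green bar from x = 46 to 88 mm roofs the pockets, underside 24, top 31 mm above the table; back stop at x = 78 mm. Pockets are 62 mm wide between 8 mm walls with rounded ends at x = 46. Lay a holder on the open floor, slide it in nose first.
- pocket_l (a point): Where a holder's origin lies when it is fully home in this pocket: at x = 18, y = 35, z = 10 mm in the dock's frame; axes as the dock's.
- pocket_r (a point): Where a holder's origin lies when it is fully home in this pocket: at x = 18, y = -35, z = 10 mm in the dock's frame; axes as the dock's.
- tray: Fixed red plastic reject tray, open on top, 170 x 170 mm outside, walls 4 mm thick and 24 mm high, floor 4 mm thick; origin at the centre of its underside. Two holders fit side by side.
- mug: White mug, 90 mm high, 82 mm across, with a handle; origin at the centre of its underside. A bystander.
- pot: Paint jar with white lid, 60 mm high, 52 mm across; origin at the centre of its underside. A bystander.
- dropper: White dropper bottle with black cap, 90 mm high, 40 mm across; origin at the centre of its underside. A bystander.
Mind the look-alikes: they are no part of the job. What is shaped like the holder4 but purple or yellow is not meant.

How it is judged:
On the way, in this order (a step that is already met when the one before it is completed fails the run):
1. the jaws of all holders stand drawn back as far as they go (value of joint each of jaw1, jaw3 above 0.04 m and value of joint jaw2 above 0.011 m and value of joint jaw4 above 0.021 m), for 0.2 s.
2. the jaws of all holders are shut again (value of joint each of jaw1, jaw2, jaw3, jaw4 below 0.006 m), for 0.2 s.
At the end, for the whole second after the job is handed in: Every sound holder lies nose first in a dock pocket, flat and straight (within 0.12 rad), nose within 5 mm of the back stop; every holder that binds lies flat on the floor of the red tray; all jaws shut within 6 mm; everything at rest (all of step 2 and ((x of holder1 in the frame of pocket_l above -0.005 m and horizontal distance between holder1 and pocket_l below 0.009 m and z of holder1 in the frame of pocket_l between -0.005 and 0.005 m) or (x of holder1 in the frame of pocket_r above -0.005 m and horizontal distance between holder1 and pocket_r below 0.009 m and z of holder1 in the frame of pocket_r between -0.005 and 0.005 m)) and angle between the x axis of each of holder1, holder3 and the x axis of dock, either way round below 0.12 rad and x of dock in the frame of holder1 below 0 m and angle between each of holder1, holder3's own z axis and vertical below 0.1 rad and linear speed of each of holder1, holder2, holder3, holder4 below 0.02 m/s and x of holder2 in the frame of tray between -0.06 and 0.06 m and y of holder2 in the frame of tray between -0.06 and 0.06 m and z of each of holder2, holder4 in the frame of tray below 0.012 m and angle between each of holder2, holder4's own z axis and vertical below 0.15 rad and ((x of holder3 in the frame of pocket_l above -0.005 m and horizontal distance between holder3 and pocket_l below 0.009 m and z of holder3 in the frame of pocket_l between -0.005 and 0.005 m) or (x of holder3 in the frame of pocket_r above -0.005 m and horizontal distance between holder3 and pocket_r below 0.009 m and z of holder3 in the frame of pocket_r between -0.005 and 0.005 m)) and x of dock in the frame of holder3 below 0 m and x of holder4 in the frame of tray between -0.06 and 0.06 m and y of holder4 in the frame of tray between -0.06 and 0.06 m); the robot touches nothing.
It fails at once if the mug is pushed away or knocked over (distance of mug from where it was at the start of the episode above 0.03 m or angle between mug's own z axis and vertical above 0.5 rad).
It fails at once if the pot is pushed away or knocked over (distance of pot from where it was at the start of the episode above 0.03 m or angle between pot's own z axis and vertical above 0.5 rad).
It fails at once if the dropper is pushed away or knocked over (distance of dropper from where it was at the start of the episode above 0.03 m or angle between dropper's own z axis and vertical above 0.5 rad).
Of holder1, holder2, holder3, holder4 only 3 to 4 are there at a start; the rules pass over those that are not, and their reading is None.
At some moment in a run one of holder1, holder2, holder3, holder4 may be knocked a few centimetres aside while the robot is not near it.
It also fails if it takes over 210 s, if anything falls off the work surface, if the arm or the gripper's body presses on something with over 40 N, if the wrist force passes 120 N, or if a joint passes its speed limit or range.

### The arm

A 6-joint arm with a two-finger parallel gripper is mounted at the origin on the work surface. World frame = base frame: x ahead of the robot, y to its left, z up, the work surface at z = 0. Lengths are in m, angles in rad, forces in N, time in s.
With the tool pointing down it reaches from about 0.4 to 0.825 m from the base axis. Payload 7 kg.
Tool frame: the origin (TCP) lies at the centre of the arm's flange, where the gripper is bolted on; the fingertips stand 178 mm ahead of it and the grasp point (between the pads) lies 159 mm ahead of it; z points along the fingers, y is the direction in which the jaws open and shut (so a half turn about z gives the same grasp; the last joint's range is limited). The gripper opens to 88 mm and grips with 3 to 60 N. Pads are 19 mm wide; open, the fingers measure 130 mm over their backs; the gripper's body (78 mm by 193 mm) begins 47 mm behind the grasp point.
Start: joints at [-0.938, 0.359, 0.012, 0, -1.224, -0.288], TCP at [0.228, -0.635, 0.405] pointing down, gripper open.
Joint ranges: [-3.07, 3.07], [-1.43, 2.12], [-1.02, 1.25], [-3.03, 1.67], [-3.05, -0], [-3.03, 3.03]. Speed limits (rad/s): [2.39, 2.39, 3.01, 3.14, 3.14, 3.14].

### API

Orientations are given as [roll, pitch, yaw] about the fixed x, y, z axes, in that order (R = Rz(yaw) Ry(pitch) Rx(roll)).
In Python, from station import * gives the robot as it stands.
- The arm moves only by the tool send_rows, never from a script. Its argument "motion" is a list of rows, each an object with "offset": the shift along the tool's x, y, z in cm, a list of three; "turn": the turn about the tool's z in degrees. In form: [{"offset": [x, y, z], "turn": turn}, ...]. A call has 1 to 8 rows; each row is the pose to reach, as a shift and turn from the pose commanded when the call began, along the tool's axes at that moment; what a row does not reach only later rows make up. A row lasts 1/10 s, in which the tool goes at most 50 mm and 8.59 degrees, less where a joint would pass 70% of its speed; a pose out of reach is approached as far as the arm can. A call with a gripper value outside its range is refused whole. "hand" is the opening, from -1 (shut) to 1 (fully open), set as the call begins (left out, the last holds). The fingers move at their own pace and stop on an object; "squeeze" is the grip in N (left out, the last holds). Time passes only in rows, so rows that repeat a pose let the fingers close. It gives the time, the measured TCP pose, the force and the opening at its end, in the units of the state.
- get_state(): the state, without advancing time (a new reading comes with each control period).
- grab_frame(name): name is "scene" or "top" or "wrist"; returns a dict with "frame" (420x560x3 uint8, blue, green, red), "range_z" (420x560 float32, m along the optical axis (not along the pixel's ray), 0 where there is no reading), "vertical_fov" (degrees; the focal length in pixels is half the picture's height over the tangent of half this angle, whatever the lens; pixels are square), "cx", "cy" (the principal point, pixels), "cam_to_world" (4x4, takes a point from camera to world coordinates). Camera axes: x right, y up, looking along -z (the intrinsics and any distortion apply to the point x, -y, -z); pixel columns grow to the right and rows downward; lengths in m; the calibration is good to about 2 mm. A picture is of the moment at which its call begins.
- job_done(): hands the job in, once; it reports no verdict.
The state is a dict: "t": time; "q": joint angles; "qd": joint speeds; "joint_efforts": joint torques, N m; "eef_pos": TCP position; "ee_rot": TCP orientation; "force": force on the tool from outside, world axes, zero at the start; "moment": the same for the moment, N m; "width": finger opening in m.
Only numpy, scipy, OpenCV 4.12 (cv2) and the standard library are available. Lean on these libraries where they do the work, as an engineer would, in place of code of your own. Each camera call takes 0.05 s, during which the arm holds its last target. There are 200 camera calls.

## Working session

There is one attempt and no reset: what is moved stays moved. The work goes in short steps, Python scripts to look and compute and a tool call to move; the robot and the scene stay as the last step left them, time stands still between calls to the robot, and variables do not carry over. Pictures are saved under pics/ and viewed, about 12 in all and at most 16, crops included, and the job is handed in when it is done.

Besides the shell and the picture viewer there is one more tool, called after "Request:" in YAML: its name, and indented under it one key for each argument. send_rows: Moves the arm, as the interface text tells. Its arguments: {"type":"object","properties":{"motion":{"type":"array"},"hand":{"type":"number"},"squeeze":{"type":"number"}},"required":["motion"]}

```bash
ls; mkdir -p pics; cat > h.py <<'E'
from station import *
import numpy as np, cv2
def cam(name):
    f=grab_frame(name); im=f["frame"]; H,W=im.shape[:2]
    f["f"]=H/2/np.tan(np.radians(f["vertical_fov"])/2); return f
def world(f):
    im=f["frame"]; H,W=im.shape[:2]; v,u=np.mgrid[:H,:W]; z=f["range_z"]
    P=np.stack([(u-f["cx"])/f["f"]*z,-(v-f["cy"])/f["f"]*z,-z,np.ones_like(z)],-1)
    return (P@np.array(f["cam_to_world"]).T)[...,:3]
E
python3 - <<'E'
from h import *
s=get_state(); print(s)
for n in("top","scene"):
    f=cam(n); print(n,{k:(v if k not in("frame","range_z") else v.shape) for k,v in f.items()})
    cv2.imwrite(f"pics/{n}0.png",f["frame"]); np.savez(f"{n}0.npz",P=world(f),im=f["frame"])
E
```

```text
pics
{'t': 0.0, 'q': array([-9.37901487e-01,  3.59375585e-01,  1.10369810e-02, -3.27410714e-04,
       -1.22411054e+00, -2.88077838e-01]), 'qd': array([-7.28819568e-05,  9.52740814e-04,  1.39198593e-03,  8.40776182e-04,
       -5.95085124e-04,  1.12151956e-04]), 'joint_efforts': array([-5.69922977e-04, -5.82708621e+01,  2.93047339e+01,  6.99706480e+00,
        6.75002040e-03, -1.70778249e-04]), 'eef_pos': array([ 0.22807518, -0.63508285,  0.40372433]), 'ee_rot': array([ 3.13992049e+00, -1.74521454e-04, -2.79688701e+00]), 'force': array([ 0.17414197, -0.0967719 ,  0.42593106]), 'moment': array([-0.03815822, -0.01377693, -0.04625403]), 'width': 0.08763819205631815}
top {'frame': (420, 560, 3), 'range_z': (420, 560), 'vertical_fov': 47.24879298106962, 'cx': 276.7614986639725, 'cy': 211.43028057285267, 'cam_to_world': array([[ 2.08011565e-03,  9.96875173e-01, -7.89655790e-02,
         4.53816109e-01],
       [-9.99732890e-01,  2.55443695e-04, -2.31102536e-02,
         5.56146521e-02],
       [-2.30178668e-02,  7.89925585e-02,  9.96609429e-01,
         1.20845521e+00],
       [ 0.00000000e+00,  0.00000000e+00,  0.00000000e+00,
         1.00000000e+00]]), 'f': np.float64(480.11366433381323)}
scene {'frame': (420, 560, 3), 'range_z': (420, 560), 'vertical_fov': 57.52936581451393, 'cx': 279.537802499898, 'cy': 213.31908500301483, 'cam_to_world': array([[-0.50199767, -0.72385193,  0.47332517,  0.98758545],
       [ 0.86486445, -0.41837565,  0.27743701,  0.33117068],
       [-0.00279559,  0.54863485,  0.83605741,  0.87084304],
       [ 0.        ,  0.        ,  0.        ,  1.        ]]), 'f': np.float64(382.5469477266203)}
```

View pics/top0.png

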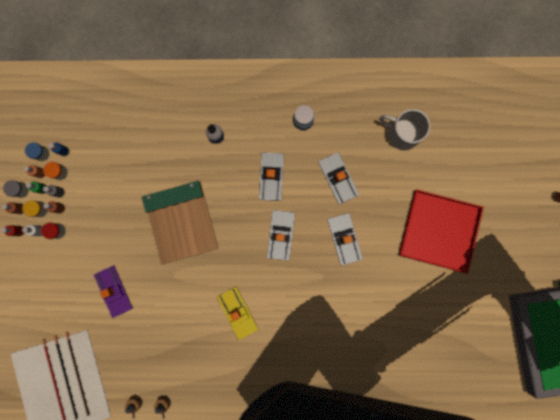

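View pics/scene0.png

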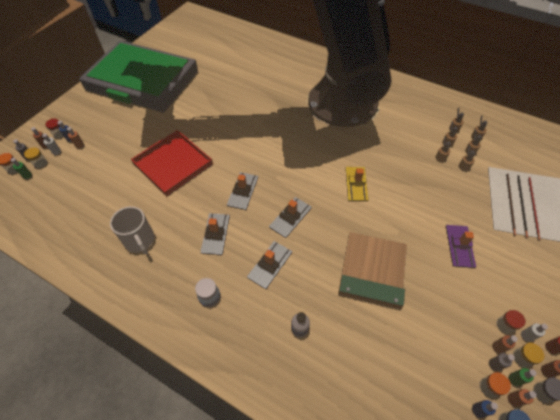

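```bash
python3 - <<'E'
from h import *
d=np.load("top0.npz"); P=d["P"]; im=d["im"]; hsv=cv2.cvtColor(im,cv2.COLOR_BGR2HSV)
h,s,v=[hsv[...,i] for i in range(3)]
for n,m in dict(orange=(h>3)&(h<20)&(s>150),red=((h<4)|(h>174))&(s>120),green=(h>45)&(h<90)&(s>90),yellow=(h>=20)&(h<40)&(s>110),purple=(h>120)&(h<165)&(s>60)).items():
    k,l,st,c=cv2.connectedComponentsWithStats(m.astype(np.uint8))
    for i in range(1,k):
        if st[i,4]<25: continue
        p=P[l==i]; p=p[np.isfinite(p).all(1)]
        print(n,st[i],c[i].round(),np.median(p,0).round(4),np.percentile(p[:,2],[5,95]).round(3))
E
```

```text
orange [ 28 161  34  18 373] [ 47. 170.] [0.6481 0.6476 0.0473] [0.021 0.052]
orange [265 169  11   9  93] [270. 173.] [0.6382 0.0987 0.0604] [0.022 0.065]
orange [335 170  12  11  92] [340. 175.] [ 0.6325 -0.0702  0.0599] [0.023 0.065]
orange [412 190  72  67 200] [460. 213.] [ 0.5636 -0.3959  0.0224] [-0.003  0.027]
orange [554 193   6   9  39] [557. 197.] [ 0.5846 -0.606   0.0186] [0.012 0.03 ]
orange [  7 200  31  17 166] [ 19. 208.] [0.554  0.7282 0.046 ] [0.013 0.053]
orange [ 48 202  16  11 111] [ 56. 207.] [0.5559 0.6268 0.0442] [0.013 0.053]
orange [405 207   6  23  28] [407. 218.] [ 0.5325 -0.2414  0.0098] [-0.     0.016]
orange [  6 233  16   3  26] [ 14. 234.] [0.4895 0.7326 0.0412] [0.012 0.051]
orange [275 234  10   7  58] [280. 237.] [0.4835 0.0755 0.0618] [0.025 0.067]
orange [341 236  12   7  71] [347. 239.] [ 0.479  -0.0831  0.0619] [0.023 0.066]
orange [405 256  59  18  66] [434. 264.] [ 0.4193 -0.2995  0.023 ] [0.002 0.026]
orange [465 258   8  17  30] [469. 266.] [ 0.4131 -0.3873  0.0208] [-0.003  0.026]
orange [100 289  13   9  86] [106. 293.] [0.3497 0.4892 0.0
[... 263 characters left out ...]
 191   82   82 4650] [441. 231.] [ 0.5004 -0.3242  0.0042] [0.    0.021]
red [ 41 223  18  15 192] [ 50. 230.] [0.5    0.6369 0.0484] [0.043 0.052]
red [  7 226  15   9  85] [ 14. 230.] [0.4998 0.7284 0.0478] [0.02  0.055]
green [ 29 182  15  10  90] [ 37. 187.] [0.605  0.6745 0.0484] [0.029 0.055]
green [144 182  58  28 736] [172. 196.] [0.5853 0.3424 0.0312] [0.028 0.035]
green [ 528  300   32   90 2166] [547. 340.] [ 0.2497 -0.5482  0.0549] [0.051 0.058]
yellow [ 22 201  19  15 202] [ 32. 208.] [0.554  0.6844 0.0477] [0.041 0.052]
yellow [ 216  286   43   55 1118] [237. 313.] [0.3012 0.179  0.0087] [0.001 0.026]
purple [ 94 266  38  51 927] [113. 291.] [0.3522 0.4882 0.0089] [0.005 0.026]
```

Top view: four grey holders with orange tabs at (270,173), (340,175), (280,237) and (347,239). The dock is at (180,222) with its green bar at the far side, and the tray is at (441,231). The decoys are purple at (113,291) and yellow at (237,313). The bystanders are the dropper (214,132), pot (304,117) and mug (410,127).

```bash
cat >> h.py <<'E'
def holders(f=None,P=None,im=None,verbose=True):
    """grey plates: centre, axis, tab pos, nose dir; by depth+colour (top camera)"""
    if f is not None: P=world(f); im=f["frame"]
    hsv=cv2.cvtColor(im,cv2.COLOR_BGR2HSV); h,s,v=[hsv[...,i].astype(int) for i in range(3)]
    orange=(h>3)&(h<20)&(s>150)&(P[...,2]>.045)&(P[...,2]<.09)&(abs(P[...,1])<.5)
    out=[]
    k,l,st,c=cv2.connectedComponentsWithStats(orange.astype(np.uint8))
    for i in range(1,k):
        if st[i,4]<20 or st[i,4]>250: continue
        t=P[l==i]; zt=np.median(t[:,2]); t=t[abs(t[:,2]-zt)<.008]; tab=(t.min(0)+t.max(0))/2; tab=np.r_[t.mean(0)[:2],zt]
        near=np.linalg.norm(P[...,:2]-tab[:2],axis=-1)<.13
        g=near&(s<70)&(v>90)&(P[...,2]>zt-.062)&(P[...,2]<zt-.044)
        k2,l2,s2,_=cv2.connectedComponentsWithStats(cv2.dilate(g.astype(np.uint8),np.ones((3,3))))
        keep=np.zeros_like(g)
        for j in range(1,k2):
            q=P[g&(l2==j)][:,:2]
            if len(q)>25 and np.linalg.norm(q-tab[:2],axis=1).min()<.06: keep|=g&(l2==j)
        if keep.sum()<80: continue
        q=P[keep][:,:2].astype(np.float32)
        (cx,cy),(w,hh),a=cv2.minAreaRect(q*1000); 
        a=np.radians(a)+(0 if w>hh else np.pi/2); ax=np.array([np.cos(a),np.sin(a)]); ct=np.array([cx,cy])/1000
        # black jaws along axis
        n=np.array([-ax[1],ax[0]]); d=P[...,:2]-ct; X=d@ax; Y=d@n
        b=(abs(X)<.06)&(abs(Y)<.02)&(P[...,2]>zt-.048)&(P[...,2]<zt-.030)&(v<70)
        xb=X[b]; xt=(tab[:2]-ct)@ax
        prof=np.histogram(xb,np.arange(-.06,.061,.01))[0]
        if xb.mean()<0 and abs(xt)<.03 and False: pass
        out.append(dict(tab=tab,ct=ct,yaw=a,size=(max(w,hh),min(w,hh)),xt=xt,prof=prof,px=c[i]))
        if verbose: print("px",c[i].round(),"tab",tab.round(4),"ctr",ct.round(4),"yaw",np.degrees(a).round(1),"size",np.round([w,hh],0),"tab_x",round(xt*1000,1),"dark",prof)
    return out
E
python3 - <<'E'
from h import *
d=np.load("top0.npz"); P=d["P"]; im=d["im"]
holders(P=P,im=im)
hsv=cv2.cvtColor(im,cv2.COLOR_BGR2HSV);h,s,v=[hsv[...,i].astype(int) for i in range(3)]
red=((h<5)|(h>172))&(s>120)&(abs(P[...,0]-.5)<.15)&(abs(P[...,1]+.32)<.15)
def rect(m,n):
    q=P[m][:,:2].astype(np.float32)*1000; print(n,cv2.minAreaRect(q),np.median(P[m],0).round(4))
rect(red&(P[...,2]<.009),"trayfloor"); rect(red&(P[...,2]>.016),"trayrim")
gr=(h>45)&(h<95)&(s>60)&(abs(P[...,0]-.58)<.08)&(abs(P[...,1]-.34)<.12)&(P[...,2]>.024)
rect(gr,"bar")
N=(abs(P[...,0]-.52)<.15)&(abs(P[...,1]-.34)<.12)
rect(N&(P[...,2]>.005)&(P[...,2]<.02),"dockfloor")
rect(N&(P[...,2]>.005)&(P[...,2]<.04),"dockall")
print(np.histogram(P[N][:,2],np.arange(-.006,.05,.004)))
cv2.imwrite("pics/crop0.png",cv2.resize(im[140:275,130:370],None,fx=3.3,fy=3.3,interpolation=cv2.INTER_CUBIC))
E
```

```text
px [270. 173.] tab [0.6377 0.0987 0.0618] ctr [0.6391 0.0982] yaw 177.3 size [ 57. 122.] tab_x 1.5 dark [ 0  0  0  0 40 25 29  1  0  0  0  0]
px [340. 176.] tab [ 0.632  -0.0709  0.0611] ctr [ 0.6352 -0.0714] yaw 25.4 size [121.  59.] tab_x -2.7 dark [ 0  0  0  0  3 17 13 51  0  0  0  0]
px [280. 237.] tab [0.4835 0.0755 0.0621] ctr [0.4909 0.0736] yaw 173.0 size [ 57. 121.] tab_x 7.7 dark [ 0  0  0  0 50  0 23 12  0  0  0  0]
px [347. 239.] tab [ 0.4791 -0.0847  0.0622] ctr [ 0.4813 -0.0863] yaw 15.9 size [121.  59.] tab_x -1.7 dark [ 0  0  0  0  0 19 10 59  1  0  0  0]
trayfloor ((499.8486022949219, -326.4442138671875), (178.313232421875, 161.9036102294922), 74.93773651123047) [ 0.5004 -0.3243  0.0038]
trayrim ((499.83258056640625, -320.32373046875), (171.35479736328125, 167.5034942626953), 74.96949768066406) [ 0.4999 -0.3078  0.0224]
bar ((584.90771484375, 342.85333251953125), (38.90492630004883, 144.78057861328125), 15.942320823669434) [0.5852 0.3427 0.0312]
dockfloor ((519.1768188476562, 339.64019775390625), (239.33424377441406, 296.8748474121094), 89.71900177001953) [0.5019 0.3216 0.0101]
dockall ((519.1768188476562, 339.64019775390625), (239.33424377441406, 296.8748474121094), 89.71900177001953) [0.5222 0.327  0.0111]
(array([1198, 4120, 1602, 1435, 1523,  175,    4,   27,  305,  578,  112,
          4,    0]), array([-0.006, -0.002,  0.002,  0.006,  0.01 ,  0.014,  0.018,  0.022,
        0.026,  0.03 ,  0.034,  0.038,  0.042,  0.046]))
```

View pics/crop0.png

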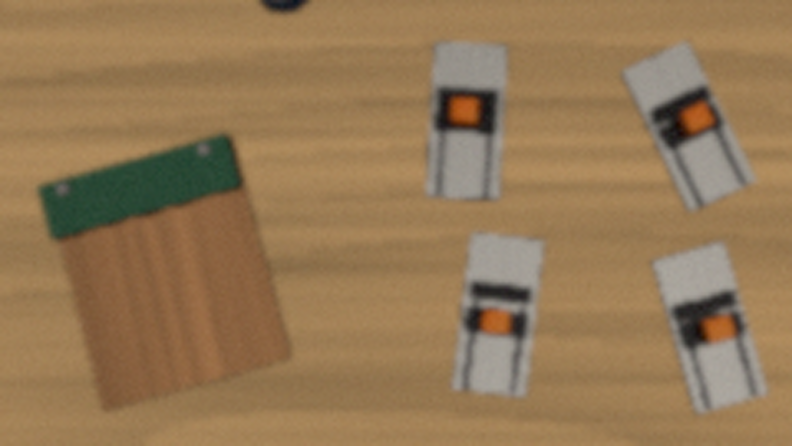

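Plates measure about 121 x 58 mm and tabs 62 mm high, which matches the given sizes. All four noses point to world +x, since the rails lie behind the jaws. I'll start with D (347,239).

```bash
cat >> h.py <<'E'
def go(x,y,z,yaw,label="",frm=None):
    """grasp point target (m), holder yaw deg; prints offset cm/turn deg from measured pose (or frm=(x,y,z,yaw))"""
    if frm is None:
        s=get_state(); p=np.array(s["eef_pos"]); w=np.degrees(s["ee_rot"][2])
    else: p=np.array(frm[:3])+[0,0,.159]; w=frm[3]
    d=np.array([x,y,z+.159])-p; c,q=np.cos(np.radians(w)),np.sin(np.radians(w))
    o=np.array([c*d[0]+q*d[1], q*d[0]-c*d[1], -d[2]])*100
    dy=(yaw-w+90)%180-90
    print(label,"offset",o.round(2),"turn",round(-dy,1),"rows>=",np.ceil(max(np.linalg.norm(o)/5,abs(dy)/8.59)))
    return w+dy
E
python3 - <<'E'
from h import *
go(.479,-.0855,.2,15.9,"D above"); go(.479,-.0855,.12,15.9,"D pre")
E
```

```text
D above offset [-42.19  43.25   4.48] turn 3.8 rows>= 13.0
D pre offset [-42.19  43.25  12.48] turn 3.8 rows>= 13.0
```

Request:
send_rows:
  motion:
    - {"offset": [-4,4,0],"turn": 0}
    - {"offset": [-8,8,0],"turn": 1}
    - {"offset": [-11,11.5,0],"turn": 2}
    - {"offset": [-14,14.5,0],"turn": 3}
    - {"offset": [-17,17.5,0],"turn": 3.8}
    - {"offset": [-20,20.5,0],"turn": 3.8}
    - {"offset": [-23,23.5,0],"turn": 3.8}
    - {"offset": [-25,25.5,0],"turn": 3.8}
  hand: 0.3
  squeeze: 12

```text
t: 0.9
eef_pos: [0.3777, -0.3086, 0.4046]
ee_rot: [3.141, 0.0, -2.862]
force: [0.1, -0.8, 0.5]
width: 0.0567
```

```bash
python3 - <<'E'
from h import *
go(.479,-.0855,.12,15.9,"D pre"); go(.479,-.0855,.05,15.9,"D at")
E
```

```text
D pre offset [-15.9   18.64  12.56] turn 0.1 rows>= 6.0
D at offset [-15.9   18.64  19.56] turn 0.1 rows>= 7.0
```

Request:
send_rows:
  motion:
    - {"offset": [-3,3.5,1],"turn": 0}
    - {"offset": [-6,7,3],"turn": 0}
    - {"offset": [-9,10.5,6],"turn": 0}
    - {"offset": [-12,14,9],"turn": 0}
    - {"offset": [-14.5,17,11.5],"turn": 0}
    - {"offset": [-15.9,18.7,12.5],"turn": 0}
    - {"offset": [-15.9,18.7,12.5],"turn": 0}
    - {"offset": [-15.9,18.7,12.5],"turn": 0}

```text
t: 1.7
eef_pos: [0.4787, -0.0867, 0.2791]
ee_rot: [3.141, -0.002, -2.861]
force: [0.1, -0.9, 0.4]
width: 0.0571
```

```bash
python3 - <<'E'
from h import *
go(.479,-.0855,.05,15.9,"D at")
f=cam("wrist"); cv2.imwrite("pics/w1.png",f["frame"]); P=world(f); holders(P=P,im=f["frame"])
E
```

```text
D at offset [-0.06  0.11  7.01] turn 0.2 rows>= 2.0
```

View pics/w1.png

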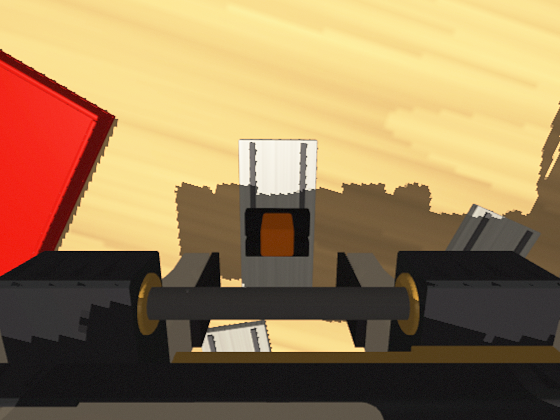

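The wrist view shows the tab at (277,235), centred between the fingers, with the rails (tail) towards the top of the picture, which is tool +x.

Request:
send_rows:
  motion:
    - {"offset": [0,0.1,3],"turn": 0}
    - {"offset": [0,0.1,6],"turn": 0}
    - {"offset": [0,0.1,7],"turn": 0}
    - {"offset": [0,0.1,7],"turn": 0}

```text
t: 2.15
eef_pos: [0.4779, -0.0871, 0.2091]
ee_rot: [3.142, -0.002, -2.864]
force: [0.4, -0.2, -0.5]
width: 0.057
```

Request:
send_rows:
  motion:
    - {"offset": [0,0,0],"turn": 0}
    - {"offset": [0,0,0],"turn": 0}
    - {"offset": [0,0,0],"turn": 0}
    - {"offset": [0,0,0],"turn": 0}
    - {"offset": [0,0,0],"turn": 0}
  hand: -1

```text
t: 2.65
eef_pos: [0.4785, -0.0862, 0.2101]
ee_rot: [-3.142, 0.001, -2.863]
force: [0.3, -0.5, 0.1]
width: 0.0227
```

Request:
send_rows:
  motion:
    - {"offset": [0.4,0,0],"turn": 0}
    - {"offset": [0.8,0,0],"turn": 0}
    - {"offset": [1.2,0,0],"turn": 0}

```text
t: 2.95
eef_pos: [0.467, -0.0896, 0.2101]
ee_rot: [-3.141, 0.001, -2.863]
force: [0.8, 0.2, 5.2]
width: 0.02
```

Request:
send_rows:
  motion:
    - {"offset": [0.4,0,0],"turn": 0}
    - {"offset": [0.8,0,0],"turn": 0}
    - {"offset": [1.2,0,0],"turn": 0}

```text
t: 3.25
eef_pos: [0.4553, -0.0929, 0.2101]
ee_rot: [-3.141, 0.001, -2.863]
force: [1.1, 1.1, 5.2]
width: 0.0195
```

Request:
send_rows:
  motion:
    - {"offset": [0.4,0,0],"turn": 0}
    - {"offset": [0.8,0,0],"turn": 0}
    - {"offset": [1.0,0,0],"turn": 0}

```text
t: 3.55
eef_pos: [0.4455, -0.0957, 0.2101]
ee_rot: [-3.141, 0.001, -2.863]
force: [0.6, 1.3, 4.7]
width: 0.02
```

Request:
send_rows:
  motion:
    - {"offset": [0.4,0,0],"turn": 0}
    - {"offset": [0.8,0,0],"turn": 0}
    - {"offset": [1.2,0,0],"turn": 0}
    - {"offset": [1.3,0,0],"turn": 0}

```text
t: 3.95
eef_pos: [0.4336, -0.0991, 0.2101]
ee_rot: [-3.141, 0.002, -2.863]
force: [3.0, 2.1, 3.0]
width: 0.0202
```

```bash
python3 - <<'E'
from h import *
s=get_state(); print(s["force"],s["width"])
f=cam("wrist"); cv2.imwrite("pics/w2.png",f["frame"]); 
E
```

```text
[3.03404343 2.13789554 2.95937499] 0.020177546637706063
```

View pics/w2.png

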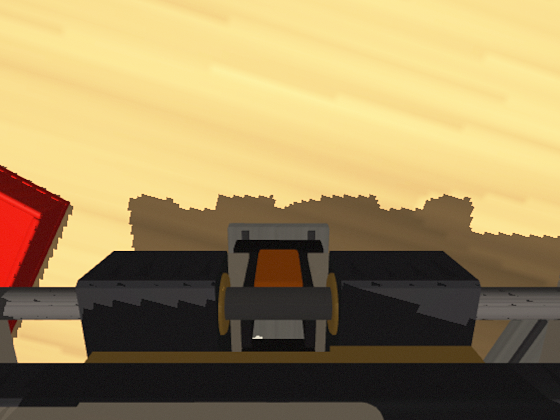

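D is sound: its jaw sits about 6 mm from the tail end after a 47 mm pull. Release and go to C.

Request:
send_rows:
  motion:
    - {"offset": [0,0,0],"turn": 0}
    - {"offset": [0,0,0],"turn": 0}
    - {"offset": [0,0,-4],"turn": 0}
    - {"offset": [0,0,-8],"turn": 0}
    - {"offset": [0,0,-8],"turn": 0}
  hand: 0.3

```text
t: 4.5
eef_pos: [0.4343, -0.0992, 0.2936]
ee_rot: [-3.14, 0.006, -2.862]
force: [0.5, 0.4, 0.1]
width: 0.0536
```

```bash
python3 - <<'E'
from h import *
go(.4835,.0755,.13,-7,"C pre")
E
```

```text
C pre offset [-9.54 15.44  0.46] turn 23.0 rows>= 4.0
```

Request:
send_rows:
  motion:
    - {"offset": [-2.5,4,0],"turn": 6}
    - {"offset": [-5,8,0.2],"turn": 12}
    - {"offset": [-7.5,12,0.4],"turn": 18}
    - {"offset": [-9.5,15.4,0.4],"turn": 23}
    - {"offset": [-9.5,15.4,0.4],"turn": 23}
    - {"offset": [-9.5,15.4,0.4],"turn": 23}

```text
t: 5.1
eef_pos: [0.4817, 0.0755, 0.2845]
ee_rot: [-3.14, -0.003, 3.021]
force: [0.4, -0.9, -0.3]
width: 0.0568
```

```bash
python3 - <<'E'
from h import *
go(.4835,.0755,.05,-7,"C at")
f=cam("top"); P=world(f); holders(P=P,im=f["frame"])
E
```

```text
C at offset [-0.18  0.02  7.55] turn 0.1 rows>= 2.0
px [270. 173.] tab [0.6379 0.0988 0.0614] ctr [0.6423 0.0979] yaw 177.3 size [ 57. 116.] tab_x 4.4 dark [ 0  0  0  0 25 25 25 12  0  0  0  0]
px [340. 176.] tab [ 0.6316 -0.0709  0.061 ] ctr [ 0.6348 -0.0712] yaw 25.5 size [121.  59.] tab_x -2.8 dark [ 0  0  0  0  3 17 11 50  0  0  0  0]
px [352. 258.] tab [ 0.4347 -0.0972  0.0613] ctr [ 0.4771 -0.0863] yaw 15.7 size [121.  58.] tab_x -43.7 dark [ 2 17  8  0  0  0  0 45  1  0  0  0]
```

D's jaw now reads tab_x = -43.7 mm, so it is open. Gripping C.

Request:
send_rows:
  motion:
    - {"offset": [-0.2,0,3],"turn": 0}
    - {"offset": [-0.2,0,6],"turn": 0}
    - {"offset": [-0.2,0,7.5],"turn": 0}
    - {"offset": [-0.2,0,7.5],"turn": 0}

```text
t: 5.55
eef_pos: [0.4828, 0.0729, 0.2085]
ee_rot: [-3.138, -0.004, 3.017]
force: [0.0, -0.0, 0.3]
width: 0.0569
```

Request:
send_rows:
  motion:
    - {"offset": [0,0,0],"turn": 0}
    - {"offset": [0,0,0],"turn": 0}
    - {"offset": [0,0,0],"turn": 0}
    - {"offset": [0,0,0],"turn": 0}
    - {"offset": [0,0,0],"turn": 0}
    - {"offset": [0,0,0],"turn": 0}
  hand: -1

```text
t: 6.15
eef_pos: [0.4843, 0.0747, 0.2111]
ee_rot: [3.141, 0.0, 3.019]
force: [-1.0, -0.9, 3.8]
width: 0.0202
```

Request:
send_rows:
  motion:
    - {"offset": [0.4,0,0],"turn": 0}
    - {"offset": [0.8,0,0],"turn": 0}
    - {"offset": [1,0,0],"turn": 0}

```text
t: 6.45
eef_pos: [0.4742, 0.076, 0.2111]
ee_rot: [3.141, 0.001, 3.019]
force: [0.9, -2.0, 4.5]
width: 0.02
```

Request:
send_rows:
  motion:
    - {"offset": [0.4,0,0],"turn": 0}
    - {"offset": [0.8,0,0],"turn": 0}
    - {"offset": [1,0,0],"turn": 0}

```text
t: 6.75
eef_pos: [0.4642, 0.0773, 0.2111]
ee_rot: [3.141, 0.001, 3.019]
force: [0.8, -3.6, 5.4]
width: 0.02
```

Request:
send_rows:
  motion:
    - {"offset": [0.4,0,0],"turn": 0}
    - {"offset": [0.8,0,0],"turn": 0}
    - {"offset": [1.0,0,0],"turn": 0}

```text
t: 7.05
eef_pos: [0.4543, 0.0785, 0.2111]
ee_rot: [3.141, 0.001, 3.019]
force: [0.6, -2.2, 5.4]
width: 0.0198
```

```bash
python3 - <<'E'
from h import *
s=get_state(); print(s["force"],s["width"])
f=cam("wrist"); cv2.imwrite("pics/w3.png",f["frame"][150:]); 
E
```

```text
[ 0.62194106 -2.17305544  5.39308684] 0.01976035122667109
```

View pics/w3.png

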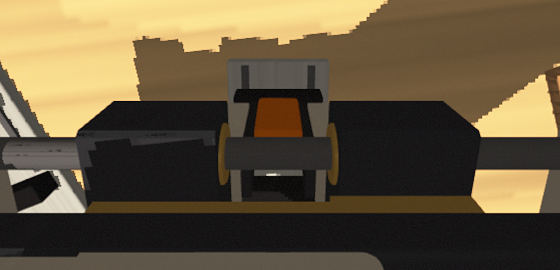

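C's jaw is already past 32 mm: jaw edge at row 240, tail at row 210. So C is sound too. Pull the last bit, release, and go to A.

Request:
send_rows:
  motion:
    - {"offset": [0.4,0,0],"turn": 0}
    - {"offset": [0.8,0,0],"turn": 0}
    - {"offset": [1.0,0,0],"turn": 0}
    - {"offset": [1.0,0,0],"turn": 0}

```text
t: 7.5
eef_pos: [0.4447, 0.08, 0.2111]
ee_rot: [3.141, 0.001, 3.019]
force: [1.4, -0.7, 6.0]
width: 0.0201
```

Request:
send_rows:
  motion:
    - {"offset": [0,0,0],"turn": 0}
    - {"offset": [0,0,0],"turn": 0}
    - {"offset": [0,0,-4],"turn": 0}
    - {"offset": [0,0,-8],"turn": 0}
    - {"offset": [0,0,-8],"turn": 0}
  hand: 0.3

```text
t: 8.0
eef_pos: [0.4458, 0.0804, 0.2949]
ee_rot: [3.138, 0.006, 3.019]
force: [0.9, 0.2, -0.5]
width: 0.0535
```

```bash
python3 - <<'E'
from h import *
go(.638,.0988,.13,-2.7,"A pre")
E
```

```text
A pre offset [-18.85   4.17   0.59] turn -4.3 rows>= 4.0
```

Request:
send_rows:
  motion:
    - {"offset": [-4.5,1,0],"turn": -1}
    - {"offset": [-9,2,0.2],"turn": -2}
    - {"offset": [-13.5,3,0.4],"turn": -3}
    - {"offset": [-17,4,0.5],"turn": -4.3}
    - {"offset": [-18.8,4.2,0.5],"turn": -4.3}
    - {"offset": [-18.8,4.2,0.5],"turn": -4.3}
    - {"offset": [-18.8,4.2,0.5],"turn": -4.3}

```text
t: 8.7
eef_pos: [0.6358, 0.098, 0.2842]
ee_rot: [-3.141, -0.003, 3.093]
force: [0.2, -0.3, -0.3]
width: 0.0566
```

```bash
python3 - <<'E'
from h import *
go(.638,.0988,.05,-2.7,"A at")
f=cam("top"); P=world(f); holders(P=P,im=f["frame"])
E
```

```text
A at offset [-0.21  0.09  7.52] turn -0.1 rows>= 2.0
px [340. 176.] tab [ 0.6319 -0.071   0.0611] ctr [ 0.6351 -0.0711] yaw 25.3 size [122.  59.] tab_x -2.8 dark [ 0  0  0  0  0 16 10 43  0  0  0  0]
px [277. 253.] tab [0.4448 0.0812 0.0618] ctr [0.4895 0.0751] yaw 173.2 size [ 57. 122.] tab_x 45.1 dark [ 0  0  0  0 42  0  0  0  0  2 21  2]
px [352. 258.] tab [ 0.4347 -0.0972  0.0611] ctr [ 0.4775 -0.0866] yaw 15.8 size [121.  59.] tab_x -44.1 dark [ 2 16  6  0  0  0  0 34  0  0  0  0]
```

C's jaw is fully open at 45 mm. Next is A, in small pulls.

Request:
send_rows:
  motion:
    - {"offset": [-0.2,0.1,3],"turn": 0}
    - {"offset": [-0.2,0.1,6],"turn": 0}
    - {"offset": [-0.2,0.1,7.5],"turn": 0}
    - {"offset": [-0.2,0.1,7.5],"turn": 0}

```text
t: 9.15
eef_pos: [0.6369, 0.0989, 0.2087]
ee_rot: [-3.14, -0.004, 3.094]
force: [-0.5, -0.3, 0.2]
width: 0.0569
```

Request:
send_rows:
  motion:
    - {"offset": [0,0,0],"turn": 0}
    - {"offset": [0,0,0],"turn": 0}
    - {"offset": [0,0,0],"turn": 0}
    - {"offset": [0,0,0],"turn": 0}
    - {"offset": [0,0,0],"turn": 0}
    - {"offset": [0,0,0],"turn": 0}
  hand: -1

```text
t: 9.75
eef_pos: [0.6384, 0.0989, 0.2113]
ee_rot: [-3.141, 0.0, 3.094]
force: [-0.8, -1.3, 4.7]
width: 0.0196
```

Request:
send_rows:
  motion:
    - {"offset": [0.4,0,0],"turn": 0}
    - {"offset": [0.8,0,0],"turn": 0}
    - {"offset": [1,0,0],"turn": 0}

```text
t: 10.05
eef_pos: [0.6282, 0.0994, 0.2113]
ee_rot: [-3.142, 0.001, 3.094]
force: [0.6, -2.8, 5.3]
width: 0.0198
```

Request:
send_rows:
  motion:
    - {"offset": [0.4,0,0],"turn": 0}
    - {"offset": [0.7,0,0],"turn": 0}

```text
t: 10.25
eef_pos: [0.6212, 0.0998, 0.2113]
ee_rot: [-3.142, 0.001, 3.094]
force: [0.1, -3.3, 5.7]
width: 0.02
```

```bash
python3 - <<'E'
from h import *
s=get_state(); print(s["force"],s["width"],s["eef_pos"])
f=cam("wrist"); cv2.imwrite("pics/w4.png",f["frame"][150:]); 
E
```

```text
[ 0.10404452 -3.26999553  5.65365915] 0.019978231960383137 [0.62123304 0.09979026 0.21125031]
```

View pics/w4.png

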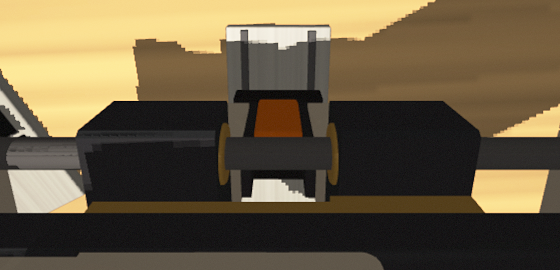

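A's jaw is still sliding at 17 mm with almost no pull force. Continue in steps.

Request:
send_rows:
  motion:
    - {"offset": [0.4,0,0],"turn": 0}
    - {"offset": [0.5,0,0],"turn": 0}

```text
t: 10.5
eef_pos: [0.6161, 0.1, 0.2113]
ee_rot: [-3.142, 0.001, 3.094]
force: [0.6, -3.9, 5.4]
width: 0.0201
```

Request:
send_rows:
  motion:
    - {"offset": [0.4,0,0],"turn": 0}
    - {"offset": [0.5,0,0],"turn": 0}

```text
t: 10.7
eef_pos: [0.6116, 0.1005, 0.2113]
ee_rot: [3.141, 0.002, 3.094]
force: [3.4, -2.6, 4.4]
width: 0.0203
```

```bash
python3 - <<'E'
from h import *
for n in ("pics/w4.png","pics/w3.png"):
    im=cv2.imread(n); col=im[:,290:300].astype(int).mean((1)).max(1); print(n,[int(x) for x in col[0:110:5]])
f=cam("wrist"); im=f["frame"][150:]; cv2.imwrite("pics/w5.png",im); col=im[:,290:300].astype(int).mean((1)).max(1); print([int(x) for x in col[0:110:5]])
E
```

```text
pics/w4.png [247, 247, 249, 250, 250, 87, 239, 239, 240, 158, 93, 93, 93, 92, 92, 93, 93, 93, 26, 14, 77, 92]
pics/w3.png [248, 250, 251, 250, 248, 244, 240, 241, 98, 108, 109, 108, 81, 92, 91, 91, 91, 92, 13, 13, 84, 95]
[249, 248, 248, 247, 248, 248, 251, 250, 97, 171, 92, 93, 92, 93, 93, 92, 93, 94, 27, 13, 78, 93]
```

View pics/w5.png

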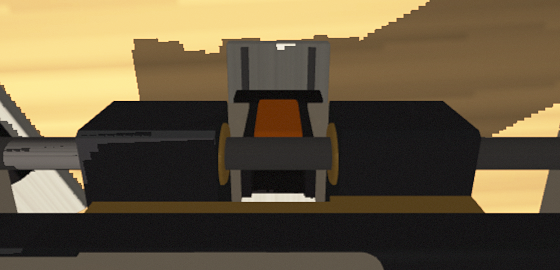

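Force jumped to 3.4 N. One more small pull will confirm the jam: the gap should stay put.

Request:
send_rows:
  motion:
    - {"offset": [0.4,0,0],"turn": 0}
    - {"offset": [0.5,0,0],"turn": 0}
    - {"offset": [0.5,0,0],"turn": 0}

```text
t: 11.05
eef_pos: [0.607, 0.1013, 0.2112]
ee_rot: [3.141, 0.002, 3.094]
force: [5.2, -0.0, 6.4]
width: 0.0201
```

```bash
python3 - <<'E'
from h import *
f=cam("wrist"); a=f["frame"][150:]; b=cv2.imread("pics/w5.png")
hsv=lambda i:cv2.cvtColor(i,cv2.COLOR_BGR2HSV)[:,262:300,1].mean(1)
for i in (b,a): s=hsv(i); print("tail row",np.argmax(s<60), s[20:50:3].astype(int))
E
```

```text
tail row 41 [110 110 108 106 105 105 106  12  29  27]
tail row 41 [110 110 109 110 110 107 111  11  29  29]
```

Request:
send_rows:
  motion:
    - {"offset": [0,0,0],"turn": 0}
    - {"offset": [0,0,0],"turn": 0}
    - {"offset": [0,0,-4],"turn": 0}
    - {"offset": [0,0,-8],"turn": 0}
    - {"offset": [0,0,-8],"turn": 0}
  hand: 0.3

```text
t: 11.6
eef_pos: [0.6075, 0.1012, 0.2955]
ee_rot: [3.139, 0.006, 3.095]
force: [1.3, -0.4, 0.2]
width: 0.0536
```

```bash
python3 - <<'E'
from h import *
go(.632,-.071,.13,25.3,"B pre")
E
```

```text
B pre offset [ -3.26 -17.08   0.65] turn -28.0 rows>= 4.0
```

A is jammed: the tail stayed at row 41 while the holder dragged. Now B.

Request:
send_rows:
  motion:
    - {"offset": [-0.8,-4,0],"turn": -6}
    - {"offset": [-1.6,-8,0.2],"turn": -12}
    - {"offset": [-2.4,-12,0.4],"turn": -18}
    - {"offset": [-3.2,-16,0.5],"turn": -24}
    - {"offset": [-3.3,-17,0.5],"turn": -28}
    - {"offset": [-3.3,-17,0.5],"turn": -28}
    - {"offset": [-3.3,-17,0.5],"turn": -28}

```text
t: 12.3
eef_pos: [0.6306, -0.0707, 0.2848]
ee_rot: [3.141, -0.002, -2.703]
force: [0.5, -0.6, 0.1]
width: 0.0572
```

```bash
python3 - <<'E'
from h import *
go(.632,-.071,.05,25.3,"B at")
f=cam("top"); P=world(f); holders(P=P,im=f["frame"])
E
```

```text
B at offset [-0.11 -0.08  7.58] turn -0.2 rows>= 2.0
px [352. 258.] tab [ 0.4348 -0.0973  0.062 ] ctr [ 0.4775 -0.0862] yaw 16.1 size [121.  58.] tab_x -44.1 dark [ 2 17  6  0  0  0  0 36  0  0  0  0]
```

Request:
send_rows:
  motion:
    - {"offset": [-0.1,-0.1,3],"turn": 0}
    - {"offset": [-0.1,-0.1,6],"turn": 0}
    - {"offset": [-0.1,-0.1,7.5],"turn": 0}
    - {"offset": [-0.1,-0.1,7.5],"turn": 0}

```text
t: 12.75
eef_pos: [0.6313, -0.0701, 0.208]
ee_rot: [3.14, -0.005, -2.701]
force: [-0.5, 0.4, 0.4]
width: 0.0568
```

Request:
send_rows:
  motion:
    - {"offset": [0,0,0],"turn": 0}
    - {"offset": [0,0,0],"turn": 0}
    - {"offset": [0,0,0],"turn": 0}
    - {"offset": [0,0,0],"turn": 0}
    - {"offset": [0,0,0],"turn": 0}
    - {"offset": [0,0,0],"turn": 0}
  hand: -1

```text
t: 13.35
eef_pos: [0.6328, -0.0714, 0.2113]
ee_rot: [-3.141, 0.001, -2.701]
force: [-0.1, -1.3, 4.3]
width: 0.0199
```

Request:
send_rows:
  motion:
    - {"offset": [0.4,0,0],"turn": 0}
    - {"offset": [0.8,0,0],"turn": 0}
    - {"offset": [0.8,0,0],"turn": 0}

```text
t: 13.65
eef_pos: [0.625, -0.075, 0.2113]
ee_rot: [-3.141, 0.001, -2.701]
force: [-0.4, -2.1, 6.0]
width: 0.0201
```

Request:
send_rows:
  motion:
    - {"offset": [0.4,0,0],"turn": 0}
    - {"offset": [0.5,0,0],"turn": 0}

```text
t: 13.85
eef_pos: [0.6207, -0.077, 0.2113]
ee_rot: [-3.141, 0.001, -2.701]
force: [0.7, -1.2, 4.5]
width: 0.02
```

Request:
send_rows:
  motion:
    - {"offset": [0.4,0,0],"turn": 0}
    - {"offset": [0.5,0,0],"turn": 0}

```text
t: 14.05
eef_pos: [0.6168, -0.0787, 0.2113]
ee_rot: [-3.141, 0.003, -2.701]
force: [4.9, 2.3, 4.1]
width: 0.0197
```

```bash
python3 - <<'E'
from h import *
f=cam("wrist"); a=f["frame"]; cv2.imwrite("pics/w6.png",a[100:])
s=cv2.cvtColor(a,cv2.COLOR_BGR2HSV)[:,262:300,1].mean(1); print("tail row",np.argmax(s<60)-150)
f=cam("top"); cv2.imwrite("pics/top2.png",f["frame"]); holders(f)
E
```

```text
tail row 21
px [352. 258.] tab [ 0.4347 -0.0971  0.0616] ctr [ 0.477  -0.0864] yaw 16.0 size [121.  58.] tab_x -43.6 dark [ 1 16  7  0  0  0  0 36  0  0  0  0]
```

View pics/top2.png

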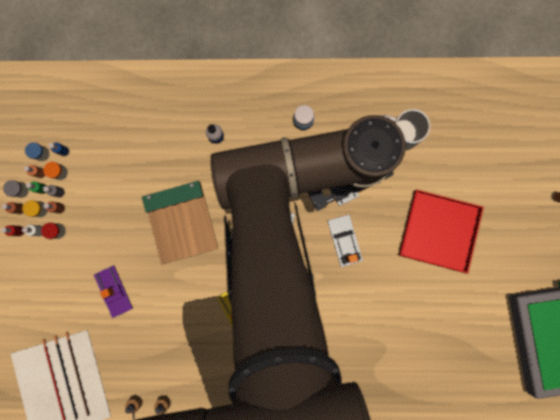

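The arm only hides A and C here; nothing has shifted. B reads 5.4 N at about 17 mm. Confirm with a small extra pull, and check A and C through the scene camera.

Request:
send_rows:
  motion:
    - {"offset": [0.3,0,0],"turn": 0}
    - {"offset": [0.4,0,0],"turn": 0}
    - {"offset": [0.4,0,0],"turn": 0}

```text
t: 14.45
eef_pos: [0.6134, -0.0803, 0.2113]
ee_rot: [-3.141, 0.002, -2.7]
force: [5.6, 1.9, 5.9]
width: 0.0198
```

```bash
python3 - <<'E'
from h import *
f=cam("wrist"); a=f["frame"]
s=cv2.cvtColor(a,cv2.COLOR_BGR2HSV)[:,262:300,1].mean(1); print("tail row",np.argmax(s<60)-150)
f=cam("scene"); holders(f)
E
```

```text
tail row 21
px [246. 166.] tab [ 0.4374 -0.0967  0.0613] ctr [ 0.4519 -0.0935] yaw 16.1 size [63. 56.] tab_x -14.7 dark [ 0  0  0  0 13 27  0  0  0  0  0  0]
px [301. 195.] tab [0.4492 0.0803 0.0599] ctr [0.4996 0.0726] yaw 173.0 size [ 60. 103.] tab_x 50.9 dark [ 0  0  0  0 23 20  0  0  0  0 19 10]
px [468. 235.] tab [0.3531 0.4923 0.0615] ctr [0.381  0.5068] yaw 115.8 size [56. 57.] tab_x -0.9 dark [0 0 0 0 0 0 0 0 0 0 0 0]h.py:36: RuntimeWarning: Mean of empty slice.
  if xb.mean()<0 and abs(xt)<.03 and False: pass
  ret = ret.dtype.type(ret / rcount)
```

B is jammed too: its tail stayed at row 21. All four jaws now stand open, so I'll shut B, pushing until the force rises.

Request:
send_rows:
  motion:
    - {"offset": [-0.4,0,0],"turn": 0}
    - {"offset": [-0.8,0,0],"turn": 0}
    - {"offset": [-1.0,0,0],"turn": 0}

```text
t: 14.85
eef_pos: [0.6215, -0.0765, 0.2113]
ee_rot: [-3.141, -0.001, -2.701]
force: [-0.5, -1.3, 10.7]
width: 0.02
```

Request:
send_rows:
  motion:
    - {"offset": [-0.3,0,0],"turn": 0}
    - {"offset": [-0.5,0,0],"turn": 0}

```text
t: 15.05
eef_pos: [0.6259, -0.0745, 0.2113]
ee_rot: [-3.141, -0.001, -2.701]
force: [-0.8, -1.0, 9.6]
width: 0.0198
```

Request:
send_rows:
  motion:
    - {"offset": [-0.3,0,0],"turn": 0}
    - {"offset": [-0.4,0,0],"turn": 0}

```text
t: 15.25
eef_pos: [0.629, -0.0731, 0.2112]
ee_rot: [3.142, -0.003, -2.701]
force: [-4.1, -3.8, 14.7]
width: 0.0199
```

Request:
send_rows:
  motion:
    - {"offset": [-0.2,0,0],"turn": 0}
    - {"offset": [-0.3,0,0],"turn": 0}

```text
t: 15.45
eef_pos: [0.6302, -0.0726, 0.2107]
ee_rot: [3.141, -0.007, -2.701]
force: [-8.1, -6.5, 13.7]
width: 0.0199
```

B is shut (push force about 10 N). Next, A.

Request:
send_rows:
  motion:
    - {"offset": [0,0,0],"turn": 0}
    - {"offset": [0,0,0],"turn": 0}
    - {"offset": [0,0,-4],"turn": 0}
    - {"offset": [0,0,-8],"turn": 0}
    - {"offset": [0,0,-8],"turn": 0}
  hand: 0.3

```text
t: 15.95
eef_pos: [0.634, -0.071, 0.2958]
ee_rot: [-3.139, 0.007, -2.7]
force: [0.6, -0.1, 0.8]
width: 0.0537
```

```bash
python3 - <<'E'
from h import *
go(.607,.1013,.13,-2.7,"A pre")
E
```

```text
A pre offset [-4.93 16.73  0.68] turn 28.0 rows>= 4.0
```

Request:
send_rows:
  motion:
    - {"offset": [-1.2,4,0],"turn": 6}
    - {"offset": [-2.4,8,0.2],"turn": 12}
    - {"offset": [-3.6,12,0.4],"turn": 18}
    - {"offset": [-4.8,16,0.5],"turn": 24}
    - {"offset": [-4.9,16.7,0.5],"turn": 28}
    - {"offset": [-4.9,16.7,0.5],"turn": 28}
    - {"offset": [-4.9,16.7,0.5],"turn": 28}

```text
t: 16.65
eef_pos: [0.6053, 0.1006, 0.2851]
ee_rot: [-3.141, -0.001, 3.096]
force: [0.0, -0.6, -0.3]
width: 0.0573
```

```bash
python3 - <<'E'
from h import *
go(.607,.1013,.05,-2.7,"A at")
f=cam("top"); holders(f)
f=cam("wrist"); a=f["frame"]; cv2.imwrite("pics/w7.png",a)
E
```

```text
A at offset [-0.17  0.08  7.61] turn 0.1 rows>= 2.0
px [341. 178.] tab [ 0.6267 -0.0719  0.0612] ctr [ 0.6281 -0.0728] yaw 25.3 size [122.  59.] tab_x -0.9 dark [ 0  0  0  0  0 14 17 33  0  0  0  0]
px [277. 253.] tab [0.4447 0.0812 0.0615] ctr [0.489 0.075] yaw 173.1 size [ 57. 122.] tab_x 44.8 dark [ 0  0  0  0 45  0  0  0  0  4 20  2]
px [352. 258.] tab [ 0.4348 -0.0973  0.0615] ctr [ 0.4772 -0.0864] yaw 15.7 size [121.  58.] tab_x -43.8 dark [ 2 17  7  0  0  0  0 35  0  0  0  0]
```

View pics/w7.png

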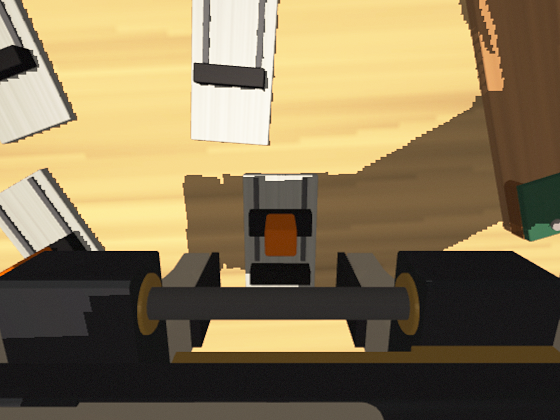

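A sits under the gripper with its jaw still open at (280,235). B reads shut, C and D read open. Gripping and shutting A.

Request:
send_rows:
  motion:
    - {"offset": [-0.1,0.1,3],"turn": 0}
    - {"offset": [-0.1,0.1,6],"turn": 0}
    - {"offset": [-0.1,0.1,7.6],"turn": 0}
    - {"offset": [-0.1,0.1,7.6],"turn": 0}

```text
t: 17.15
eef_pos: [0.6057, 0.1001, 0.207]
ee_rot: [-3.139, -0.005, 3.093]
force: [-0.8, 0.1, 0.6]
width: 0.0571
```

Request:
send_rows:
  motion:
    - {"offset": [0,0,0],"turn": 0}
    - {"offset": [0,0,0],"turn": 0}
    - {"offset": [0,0,0],"turn": 0}
    - {"offset": [0,0,0],"turn": 0}
    - {"offset": [0,0,0],"turn": 0}
    - {"offset": [0,0,0],"turn": 0}
  hand: -1

```text
t: 17.75
eef_pos: [0.6067, 0.1017, 0.2102]
ee_rot: [3.141, 0.001, 3.094]
force: [-1.1, -0.7, 3.9]
width: 0.02
```

Request:
send_rows:
  motion:
    - {"offset": [-0.4,0,0],"turn": 0}
    - {"offset": [-0.8,0,0],"turn": 0}
    - {"offset": [-1.2,0,0],"turn": 0}
    - {"offset": [-1.6,0,0],"turn": 0}
    - {"offset": [-2.0,0,0],"turn": 0}
    - {"offset": [-2.0,0,0],"turn": 0}

```text
t: 18.35
eef_pos: [0.6278, 0.1007, 0.2102]
ee_rot: [3.142, 0.001, 3.094]
force: [0.2, -2.0, 5.2]
width: 0.0198
```

Request:
send_rows:
  motion:
    - {"offset": [-0.3,0,0],"turn": 0}
    - {"offset": [-0.4,0,0],"turn": 0}

```text
t: 18.55
eef_pos: [0.6314, 0.1005, 0.2102]
ee_rot: [3.142, 0.001, 3.094]
force: [-1.7, -0.9, 5.9]
width: 0.0198
```

Request:
send_rows:
  motion:
    - {"offset": [-0.2,0,0],"turn": 0}
    - {"offset": [-0.3,0,0],"turn": 0}

```text
t: 18.75
eef_pos: [0.6333, 0.1004, 0.2101]
ee_rot: [-3.141, -0.002, 3.094]
force: [-9.4, 1.3, 13.0]
width: 0.0201
```

A is shut (9.4 N). Next, C.

Request:
send_rows:
  motion:
    - {"offset": [0,0,0],"turn": 0}
    - {"offset": [0,0,0],"turn": 0}
    - {"offset": [0,0,-4],"turn": 0}
    - {"offset": [0,0,-8],"turn": 0}
    - {"offset": [0,0,-8],"turn": 0}
  hand: 0.3

```text
t: 19.25
eef_pos: [0.6357, 0.101, 0.2955]
ee_rot: [3.139, 0.009, 3.095]
force: [1.3, -0.4, -0.4]
width: 0.0536
```

```bash
python3 - <<'E'
from h import *
go(.4447,.0805,.13,-6.9,"C pre")
E
```

```text
C pre offset [18.98 -2.94  0.65] turn 4.2 rows>= 4.0
```

Request:
send_rows:
  motion:
    - {"offset": [4.5,-0.7,0],"turn": 1}
    - {"offset": [9,-1.4,0.2],"turn": 2}
    - {"offset": [13.5,-2.1,0.4],"turn": 3}
    - {"offset": [17,-2.7,0.5],"turn": 4.2}
    - {"offset": [19,-2.9,0.5],"turn": 4.2}
    - {"offset": [19,-2.9,0.5],"turn": 4.2}
    - {"offset": [19,-2.9,0.5],"turn": 4.2}

```text
t: 19.95
eef_pos: [0.4427, 0.0809, 0.2851]
ee_rot: [3.141, 0.001, 3.021]
force: [0.4, -0.0, -1.0]
width: 0.0572
```

```bash
python3 - <<'E'
from h import *
go(.4447,.0805,.05,-6.9,"C at")
f=cam("top"); holders(f)
E
```

```text
C at offset [-0.2  -0.01  7.61] turn 0.0 rows>= 2.0
px [269. 175.] tab [0.6326 0.1014 0.0613] ctr [0.6338 0.1007] yaw 177.2 size [ 57. 122.] tab_x 1.2 dark [ 0  0  0  0 32 22 25  0  0  0  0  0]
px [341. 178.] tab [ 0.6266 -0.0718  0.0615] ctr [ 0.6279 -0.0727] yaw 25.0 size [121.  58.] tab_x -0.8 dark [ 0  0  0  0  0 14 17 39  0  0  0  0]
px [352. 258.] tab [ 0.4348 -0.0973  0.0618] ctr [ 0.4775 -0.0865] yaw 15.6 size [121.  58.] tab_x -44.1 dark [ 3 18  8  0  0  0  0 46  0  0  0  0]
```

Request:
send_rows:
  motion:
    - {"offset": [-0.1,0,3],"turn": 0}
    - {"offset": [-0.1,0,6],"turn": 0}
    - {"offset": [-0.1,0,7.6],"turn": 0}
    - {"offset": [-0.1,0,7.6],"turn": 0}

```text
t: 20.4
eef_pos: [0.4436, 0.0801, 0.2063]
ee_rot: [-3.138, -0.004, 3.02]
force: [0.6, -0.4, 0.3]
width: 0.0568
```

Request:
send_rows:
  motion:
    - {"offset": [0,0,0],"turn": 0}
    - {"offset": [0,0,0],"turn": 0}
    - {"offset": [0,0,0],"turn": 0}
    - {"offset": [0,0,0],"turn": 0}
    - {"offset": [0,0,0],"turn": 0}
    - {"offset": [0,0,0],"turn": 0}
  hand: -1

```text
t: 21.0
eef_pos: [0.4435, 0.0805, 0.2091]
ee_rot: [3.141, 0.001, 3.02]
force: [-1.4, -0.0, 4.2]
width: 0.0197
```

Request:
send_rows:
  motion:
    - {"offset": [-0.5,0,0],"turn": 0}
    - {"offset": [-1,0,0],"turn": 0}
    - {"offset": [-1.5,0,0],"turn": 0}
    - {"offset": [-2,0,0],"turn": 0}
    - {"offset": [-2.6,0,0],"turn": 0}
    - {"offset": [-3.2,0,0],"turn": 0}
    - {"offset": [-3.8,0,0],"turn": 0}
    - {"offset": [-4.2,0,0],"turn": 0}

```text
t: 21.8
eef_pos: [0.486, 0.0752, 0.2091]
ee_rot: [-3.142, 0.001, 3.021]
force: [-1.1, -0.6, 7.4]
width: 0.0196
```

Request:
send_rows:
  motion:
    - {"offset": [-0.2,0,0],"turn": 0}
    - {"offset": [-0.3,0,0],"turn": 0}

```text
t: 22.0
eef_pos: [0.4885, 0.0748, 0.2091]
ee_rot: [-3.141, -0.0, 3.02]
force: [-6.5, 2.3, 12.1]
width: 0.02
```

Request:
send_rows:
  motion:
    - {"offset": [-0.2,0,0],"turn": 0}
    - {"offset": [-0.2,0,0],"turn": 0}

```text
t: 22.2
eef_pos: [0.4897, 0.0746, 0.209]
ee_rot: [-3.141, -0.002, 3.02]
force: [-6.4, 1.8, 12.0]
width: 0.0195
```

C is shut. Next, D.

Request:
send_rows:
  motion:
    - {"offset": [0,0,0],"turn": 0}
    - {"offset": [0,0,0],"turn": 0}
    - {"offset": [0,0,-4],"turn": 0}
    - {"offset": [0,0,-8],"turn": 0}
    - {"offset": [0,0,-8],"turn": 0}
  hand: 0.3

```text
t: 22.7
eef_pos: [0.492, 0.0755, 0.2935]
ee_rot: [3.138, 0.007, 3.022]
force: [-0.3, 1.0, -0.5]
width: 0.0536
```

```bash
python3 - <<'E'
from h import *
go(.4345,-.0982,.13,15.8,"D pre")
E
```

```text
D pre offset [  3.63 -17.93   0.45] turn -22.7 rows>= 4.0
```

Request:
send_rows:
  motion:
    - {"offset": [0.8,-4,0],"turn": -6}
    - {"offset": [1.6,-8,0.2],"turn": -12}
    - {"offset": [2.4,-12,0.3],"turn": -18}
    - {"offset": [3.2,-16,0.3],"turn": -22.7}
    - {"offset": [3.6,-17.9,0.3],"turn": -22.7}
    - {"offset": [3.6,-17.9,0.3],"turn": -22.7}
    - {"offset": [3.6,-17.9,0.3],"turn": -22.7}

```text
t: 23.4
eef_pos: [0.4328, -0.099, 0.2856]
ee_rot: [-3.142, 0.0, -2.868]
force: [0.6, -0.2, 0.5]
width: 0.0567
```

```bash
python3 - <<'E'
from h import *
go(.4345,-.0982,.05,15.8,"D at")
f=cam("top"); holders(f)
E
```

```text
D at offset [-0.19  0.03  7.66] turn -0.1 rows>= 2.0
px [269. 175.] tab [0.6327 0.1018 0.0618] ctr [0.6339 0.1007] yaw 177.2 size [ 57. 122.] tab_x 1.2 dark [ 0  0  0  0 31 23 26  0  0  0  0  0]
px [341. 178.] tab [ 0.6266 -0.0717  0.0612] ctr [ 0.6278 -0.073 ] yaw 25.0 size [122.  59.] tab_x -0.6 dark [ 0  0  0  0  0 14 15 37  0  0  0  0]
px [280. 234.] tab [0.4901 0.0752 0.0621] ctr [0.5111 0.0722] yaw 174.3 size [57. 78.] tab_x 21.2 dark [ 0  0  0  0  0  0 46 21 21  2  1  0]
```

Request:
send_rows:
  motion:
    - {"offset": [-0.1,0,3],"turn": 0}
    - {"offset": [-0.1,0,6],"turn": 0}
    - {"offset": [-0.1,0,7.5],"turn": 0}
    - {"offset": [-0.1,0,7.5],"turn": 0}

```text
t: 23.85
eef_pos: [0.4333, -0.0976, 0.2087]
ee_rot: [3.141, -0.004, -2.866]
force: [0.3, -0.2, 0.1]
width: 0.0571
```

Request:
send_rows:
  motion:
    - {"offset": [0,0,0],"turn": 0}
    - {"offset": [0,0,0],"turn": 0}
    - {"offset": [0,0,0],"turn": 0}
    - {"offset": [0,0,0],"turn": 0}
    - {"offset": [0,0,0],"turn": 0}
    - {"offset": [0,0,0],"turn": 0}
  hand: -1

```text
t: 24.45
eef_pos: [0.4337, -0.0984, 0.2111]
ee_rot: [-3.141, 0.001, -2.867]
force: [-0.3, 0.8, 4.6]
width: 0.0199
```

Request:
send_rows:
  motion:
    - {"offset": [-0.5,0,0],"turn": 0}
    - {"offset": [-1,0,0],"turn": 0}
    - {"offset": [-1.5,0,0],"turn": 0}
    - {"offset": [-2,0,0],"turn": 0}
    - {"offset": [-2.6,0,0],"turn": 0}
    - {"offset": [-3.2,0,0],"turn": 0}
    - {"offset": [-3.8,0,0],"turn": 0}
    - {"offset": [-4.2,0,0],"turn": 0}

```text
t: 25.25
eef_pos: [0.475, -0.0869, 0.2111]
ee_rot: [-3.141, 0.001, -2.866]
force: [0.2, -1.5, 6.3]
width: 0.0199
```

Request:
send_rows:
  motion:
    - {"offset": [-0.2,0,0],"turn": 0}
    - {"offset": [-0.3,0,0],"turn": 0}

```text
t: 25.45
eef_pos: [0.4774, -0.0863, 0.2111]
ee_rot: [-3.141, -0.0, -2.866]
force: [-3.4, -2.8, 9.5]
width: 0.0196
```

Request:
send_rows:
  motion:
    - {"offset": [-0.2,0,0],"turn": 0}
    - {"offset": [-0.2,0,0],"turn": 0}

```text
t: 25.65
eef_pos: [0.4781, -0.0861, 0.2109]
ee_rot: [-3.141, -0.003, -2.867]
force: [-6.4, -3.7, 12.7]
width: 0.0198
```

All four are shut. Still holding D, which is sound. Measure the dock more carefully, then carry D to pocket_r.

```bash
python3 - <<'E'
from h import *
d=np.load("top0.npz"); P=d["P"]; im=d["im"]; hsv=cv2.cvtColor(im,cv2.COLOR_BGR2HSV);h,s,v=[hsv[...,i].astype(int) for i in range(3)]
N=(abs(P[...,0]-.52)<.15)&(abs(P[...,1]-.33)<.13)
floor=N&(P[...,2]>.006)&(P[...,2]<.015)
floor=cv2.morphologyEx(floor.astype(np.uint8),cv2.MORPH_OPEN,np.ones((5,5)))
k,l,st,c=cv2.connectedComponentsWithStats(floor); i=1+np.argmax(st[1:,4]); m=l==i
print(st[i],cv2.minAreaRect(P[m][:,:2].astype(np.float32)*1000),np.median(P[m][:,2]))
gr=((h>45)&(h<100)&(s>50)&N&(P[...,2]>.02)).astype(np.uint8)
gr=cv2.morphologyEx(gr,cv2.MORPH_OPEN,np.ones((3,3)))>0
print("bar",cv2.minAreaRect(P[gr][:,:2].astype(np.float32)*1000),np.median(P[gr][:,2]))
for a in (15,16,17,18):
    a=np.radians(a); ax=np.array([np.cos(a),np.sin(a)]); n=np.array([-ax[1],ax[0]]); 
    r=lambda m:[np.percentile(P[m][:,:2]@t*1000,[0.5,99.5]).round(1) for t in (ax,n)]
    print(np.degrees(a),"floor",r(m),"bar",r(gr))
E
```

```text
[ 149  198   62   62 1807] ((501.7833251953125, 321.1025390625), (135.79141235351562, 147.85342407226562), 15.759377479553223) 0.010299784846923732
bar ((584.90771484375, 342.85333251953125), (38.90492630004883, 144.78057861328125), 15.942320823669434) 0.031241393134334494
14.999999999999998 floor [array([502.2, 634.9]), array([112.1, 252.2])] bar [array([634.4, 672.7]), array([108.4, 251.3])]
16.0 floor [array([505.4, 637.6]), array([101. , 242.1])] bar [array([637.9, 675.9]), array([ 96.8, 239.7])]
17.0 floor [array([508.7, 640.6]), array([ 89.9, 231.8])] bar [array([640.3, 679.1]), array([ 85.1, 228.4])]
18.0 floor [array([511.5, 643.8]), array([ 78.8, 222.1])] bar [array([642.3, 682.3]), array([ 73.6, 216.8])]
```

Request:
send_rows:
  motion:
    - {"offset": [0,0,0],"turn": 0}
    - {"offset": [0,0,0],"turn": 0}
    - {"offset": [0,0,-1],"turn": 0}
    - {"offset": [0,0,-3],"turn": 0}
    - {"offset": [0,0,-6],"turn": 0}
    - {"offset": [0,0,-8],"turn": 0}
    - {"offset": [0,0,-9],"turn": 0}
    - {"offset": [0,0,-9],"turn": 0}
  squeeze: 35

```text
t: 26.45
eef_pos: [0.4792, -0.0854, 0.3017]
ee_rot: [3.142, 0.002, -2.867]
force: [-0.1, 1.0, -5.1]
width: 0.0198
```

```bash
cat >> h.py <<'E'
DC=np.array([.522,.3255]); DY=15.85
def dk(x,y):
    a=np.radians(DY); return DC+np.array([np.cos(a)*x-np.sin(a)*y,np.sin(a)*x+np.cos(a)*y])
E
python3 - <<'E'
from h import *
a=dk(-.024,-.035); print(a,dk(.018,-.035))
go(*a,.1427,DY,"over dock r")
E
```

```text
[0.50847167 0.28527582] [0.54887483 0.29674686]
over dock r offset [-12.89  34.88   0.  ] turn -0.1 rows>= 8.0
```

Request:
send_rows:
  motion:
    - {"offset": [-0.8,2,0],"turn": 0}
    - {"offset": [-2,5,0],"turn": 0}
    - {"offset": [-3.5,9,0],"turn": 0}
    - {"offset": [-5,13,0],"turn": 0}
    - {"offset": [-6.5,17,0],"turn": 0}
    - {"offset": [-8,21,0],"turn": 0}
    - {"offset": [-9.3,25,0],"turn": 0}
    - {"offset": [-10.3,28,0],"turn": 0}

```text
t: 27.25
eef_pos: [0.5015, 0.2142, 0.2989]
ee_rot: [-3.141, -0.002, -2.866]
force: [0.3, -0.3, -4.1]
width: 0.02
```

Request:
send_rows:
  motion:
    - {"offset": [-0.9,2.5,0],"turn": 0}
    - {"offset": [-1.6,4.5,0],"turn": 0}
    - {"offset": [-2.1,6,0],"turn": 0}
    - {"offset": [-2.4,6.7,0],"turn": 0}
    - {"offset": [-2.5,6.9,0],"turn": 0}
    - {"offset": [-2.6,6.9,0],"turn": 0}

```text
t: 27.85
eef_pos: [0.5082, 0.2848, 0.3005]
ee_rot: [-3.141, -0.001, -2.867]
force: [0.5, -0.1, -3.3]
width: 0.0196
```

```bash
python3 - <<'E'
from h import *
a=dk(-.024,-.035); go(*a,.064,DY,"down r")
f=cam("scene"); cv2.imwrite("pics/s3.png",f["frame"])
f=cam("top"); holders(f)
E
```

```text
down r offset [-0.04  0.04  7.75] turn -0.1 rows>= 2.0
px [269. 175.] tab [0.6325 0.1013 0.0612] ctr [0.6338 0.1006] yaw 177.3 size [ 57. 121.] tab_x 1.4 dark [ 0  0  0  0 36 22 25  0  0  0  0  0]
px [341. 178.] tab [ 0.6264 -0.0714  0.0615] ctr [ 0.6279 -0.0727] yaw 24.8 size [122.  59.] tab_x -0.9 dark [ 0  0  0  0  0 14 17 38  0  0  0  0]
px [280. 234.] tab [0.4903 0.0753 0.0615] ctr [0.4902 0.0746] yaw 172.8 size [ 57. 121.] tab_x 0.1 dark [ 0  0  0  0 51 20 18  0  0  0  0  0]
```

View pics/s3.png

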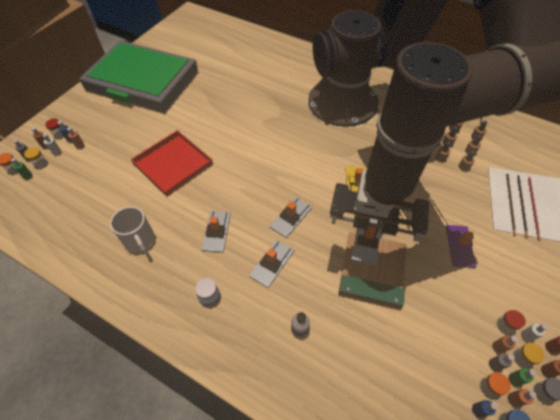

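D hangs level over the dock. A, B and C read shut (tab_x 0–1.4 mm). Lower slowly onto the floor.

Request:
send_rows:
  motion:
    - {"offset": [0,0,2.5],"turn": 0}
    - {"offset": [0,0,5],"turn": 0}
    - {"offset": [0,0,6.8],"turn": 0}
    - {"offset": [0,0,7.3],"turn": 0}
    - {"offset": [0,0,7.5],"turn": 0}
    - {"offset": [0,0,7.5],"turn": 0}

```text
t: 28.55
eef_pos: [0.5086, 0.2853, 0.2264]
ee_rot: [3.141, 0.001, -2.867]
force: [-0.4, 0.0, -2.3]
width: 0.0197
```

Request:
send_rows:
  motion:
    - {"offset": [0,0,0.1],"turn": 0}
    - {"offset": [0,0,0.2],"turn": 0}
    - {"offset": [0,0,0.2],"turn": 0}

```text
t: 28.85
eef_pos: [0.5083, 0.2854, 0.2241]
ee_rot: [3.141, 0.001, -2.867]
force: [-0.2, -0.7, -3.8]
width: 0.02
```

Request:
send_rows:
  motion:
    - {"offset": [0,0,0.1],"turn": 0}
    - {"offset": [0,0,0.2],"turn": 0}
    - {"offset": [0,0,0.2],"turn": 0}

```text
t: 29.15
eef_pos: [0.5082, 0.2853, 0.2215]
ee_rot: [-3.141, -0.0, -2.867]
force: [-0.1, -0.1, -3.8]
width: 0.0195
```

Request:
send_rows:
  motion:
    - {"offset": [0,0,0.1],"turn": 0}
    - {"offset": [0,0,0.1],"turn": 0}

```text
t: 29.35
eef_pos: [0.5085, 0.2855, 0.2211]
ee_rot: [3.142, 0.001, -2.866]
force: [-0.4, -1.1, 0.1]
width: 0.02
```

D is on the floor (load gone). Slide in with a light grip.

Request:
send_rows:
  motion:
    - {"offset": [0,0,0],"turn": 0}
    - {"offset": [-0.4,0,0],"turn": 0}
    - {"offset": [-0.8,0,0],"turn": 0}
    - {"offset": [-1.2,0,0],"turn": 0}
    - {"offset": [-1.6,0,0],"turn": 0}
  squeeze: 10

```text
t: 29.85
eef_pos: [0.5233, 0.2895, 0.221]
ee_rot: [-3.141, -0.001, -2.867]
force: [-6.2, -1.5, 7.0]
width: 0.0199
```

Request:
send_rows:
  motion:
    - {"offset": [-0.4,0,0],"turn": 0}
    - {"offset": [-0.8,0,0],"turn": 0}
    - {"offset": [-1.2,0,0],"turn": 0}
    - {"offset": [-1.6,0,0],"turn": 0}

```text
t: 30.25
eef_pos: [0.5387, 0.2938, 0.221]
ee_rot: [-3.141, -0.001, -2.867]
force: [-5.3, -2.4, 5.8]
width: 0.0201
```

Request:
send_rows:
  motion:
    - {"offset": [-0.3,0,0],"turn": 0}
    - {"offset": [-0.6,0,0],"turn": 0}

```text
t: 30.45
eef_pos: [0.5445, 0.2955, 0.221]
ee_rot: [-3.141, -0.001, -2.867]
force: [-5.8, -1.5, 6.5]
width: 0.0198
```

Request:
send_rows:
  motion:
    - {"offset": [-0.2,0,0],"turn": 0}
    - {"offset": [-0.4,0,0],"turn": 0}

```text
t: 30.65
eef_pos: [0.5483, 0.2965, 0.221]
ee_rot: [-3.141, -0.001, -2.867]
force: [-5.4, -1.5, 5.8]
width: 0.0199
```

Request:
send_rows:
  motion:
    - {"offset": [-0.2,0,0],"turn": 0}
    - {"offset": [-0.3,0,0],"turn": 0}

```text
t: 30.85
eef_pos: [0.5504, 0.297, 0.2208]
ee_rot: [-3.141, -0.004, -2.867]
force: [-11.7, -1.1, 9.9]
width: 0.0197
```

Request:
send_rows:
  motion:
    - {"offset": [-0.2,0,0],"turn": 0}
    - {"offset": [-0.2,0,0],"turn": 0}

```text
t: 31.05
eef_pos: [0.5518, 0.2974, 0.2204]
ee_rot: [-3.141, -0.005, -2.867]
force: [-11.2, -1.1, 7.2]
width: 0.0197
```

Request:
send_rows:
  motion:
    - {"offset": [0,0,0],"turn": 0}
    - {"offset": [0,0,0],"turn": 0}
    - {"offset": [0,0,0],"turn": 0}
    - {"offset": [0,0,-4],"turn": 0}
    - {"offset": [0,0,-8],"turn": 0}
    - {"offset": [0,0,-10],"turn": 0}
    - {"offset": [0,0,-10],"turn": 0}
  hand: 0

```text
t: 31.75
eef_pos: [0.5545, 0.2988, 0.3247]
ee_rot: [3.139, 0.006, -2.866]
force: [-0.6, 0.8, -0.3]
width: 0.0441
```

```bash
python3 - <<'E'
from h import *
go(.4903,.0747,.13,-6.9,"C pre")
E
```

```text
C pre offset [ 12.28 -19.82   3.57] turn 22.7 rows>= 5.0
```

Request:
send_rows:
  motion:
    - {"offset": [2.5,-4,0],"turn": 5}
    - {"offset": [5,-8,0.5],"turn": 10}
    - {"offset": [7.5,-12,1.5],"turn": 16}
    - {"offset": [10,-16,2.5],"turn": 20}
    - {"offset": [12.3,-19.8,3.5],"turn": 22.7}
    - {"offset": [12.3,-19.8,3.5],"turn": 22.7}
    - {"offset": [12.3,-19.8,3.5],"turn": 22.7}
  hand: 0.3

```text
t: 32.45
eef_pos: [0.4886, 0.0731, 0.2853]
ee_rot: [-3.141, -0.0, 3.019]
force: [1.1, 0.4, -0.8]
width: 0.0568
```

```bash
python3 - <<'E'
from h import *
f=cam("top"); holders(f); cv2.imwrite("pics/t4.png",cv2.resize(f["frame"][120:300,110:380],None,fx=2.8,fy=2.8,interpolation=cv2.INTER_CUBIC))
go(.4903,.0747,.05,-6.9,"C at")
print(dk(.018,-.035))
E
```

```text
px [269. 175.] tab [0.6326 0.1015 0.0615] ctr [0.6445 0.1   ] yaw 177.3 size [ 56. 100.] tab_x 12.0 dark [ 0  0  0  0  0 31 20 30  0  0  0  0]
px [341. 178.] tab [ 0.6266 -0.0717  0.0617] ctr [ 0.6281 -0.0727] yaw 25.4 size [121.  58.] tab_x -0.9 dark [ 0  0  0  0  0 15 18 36  0  0  0  0]
px [188. 210.] tab [0.5477 0.2966 0.0708] ctr [0.5334 0.293 ] yaw 16.0 size [90. 57.] tab_x 14.8 dark [ 0  0  0  0  0  0 14 22 18 28  0  0]
C at offset [-0.11  0.08  7.66] turn -0.1 rows>= 2.0
[0.54887483 0.29674686]
```

View pics/t4.png

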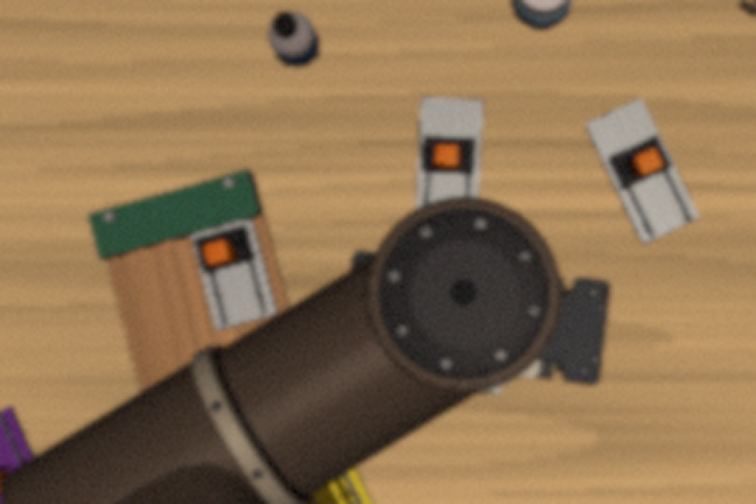

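D lies nose under the bar and straight at yaw 16.0°, with about 90 mm of plate visible (88 expected when home). Now grip and lift C.

Request:
send_rows:
  motion:
    - {"offset": [-0.1,0.1,3],"turn": 0}
    - {"offset": [-0.1,0.1,6],"turn": 0}
    - {"offset": [-0.1,0.1,7.6],"turn": 0}
    - {"offset": [-0.1,0.1,7.6],"turn": 0}

```text
t: 32.9
eef_pos: [0.4897, 0.0757, 0.2075]
ee_rot: [-3.139, -0.003, 3.022]
force: [0.2, -0.6, -0.5]
width: 0.057
```

Request:
send_rows:
  motion:
    - {"offset": [0,0,0],"turn": 0}
    - {"offset": [0,0,0],"turn": 0}
    - {"offset": [0,0,0],"turn": 0}
    - {"offset": [0,0,0],"turn": 0}
    - {"offset": [0,0,0],"turn": 0}
    - {"offset": [0,0,0],"turn": 0}
  hand: -1
  squeeze: 35

```text
t: 33.5
eef_pos: [0.4901, 0.075, 0.2102]
ee_rot: [3.141, 0.001, 3.02]
force: [-0.8, -0.5, 4.0]
width: 0.0201
```

Request:
send_rows:
  motion:
    - {"offset": [-0.2,0,0],"turn": 0}
    - {"offset": [-0.2,0,-1],"turn": 0}
    - {"offset": [-0.2,0,-3],"turn": 0}
    - {"offset": [-0.2,0,-6],"turn": 0}
    - {"offset": [-0.2,0,-8],"turn": 0}
    - {"offset": [-0.2,0,-9.5],"turn": 0}
    - {"offset": [-0.2,0,-10],"turn": 0}
    - {"offset": [-0.2,0,-10],"turn": 0}

```text
t: 34.3
eef_pos: [0.4918, 0.0747, 0.3099]
ee_rot: [3.141, 0.0, 3.02]
force: [-0.2, -0.9, -5.6]
width: 0.0199
```

```bash
python3 - <<'E'
from h import *
a=dk(-.024,.035); print(a,dk(.018,.035))
go(*a,.150,DY,"over dock l")
E
```

```text
[0.48935329 0.35261442] [0.52975645 0.36408546]
over dock l offset [ 3.61 27.56  0.09] turn -22.8 rows>= 6.0
```

Request:
send_rows:
  motion:
    - {"offset": [0.3,2,0],"turn": -2}
    - {"offset": [0.7,5,0],"turn": -5}
    - {"offset": [1.2,9,0],"turn": -8}
    - {"offset": [1.7,13,0],"turn": -11}
    - {"offset": [2.2,17,0],"turn": -14}
    - {"offset": [2.7,20.5,0],"turn": -17}
    - {"offset": [3.1,23.5,0],"turn": -20}
    - {"offset": [3.4,25.7,0],"turn": -22}

```text
t: 35.1
eef_pos: [0.4888, 0.3357, 0.3079]
ee_rot: [-3.14, -0.002, -2.876]
force: [-0.2, 0.1, -4.2]
width: 0.0195
```

Request:
send_rows:
  motion:
    - {"offset": [-0.5,1.2,0],"turn": -0.8}
    - {"offset": [-0.5,1.8,0],"turn": -0.8}
    - {"offset": [-0.5,1.8,0],"turn": -0.8}
    - {"offset": [-0.5,1.8,0],"turn": -0.8}

```text
t: 35.5
eef_pos: [0.4894, 0.3517, 0.3094]
ee_rot: [-3.141, -0.001, -2.866]
force: [0.4, -0.8, -4.9]
width: 0.0196
```

```bash
python3 - <<'E'
from h import *
a=dk(-.024,.035); go(*a,.0645,DY,"down l")
E
```

```text
down l offset [-0.03  0.09  8.59] turn -0.1 rows>= 2.0
```

Request:
send_rows:
  motion:
    - {"offset": [0,0.1,3],"turn": 0}
    - {"offset": [0,0.1,6],"turn": 0}
    - {"offset": [0,0.1,8],"turn": 0}
    - {"offset": [0,0.1,8.4],"turn": 0}
    - {"offset": [0,0.1,8.6],"turn": 0}
    - {"offset": [0,0.1,8.6],"turn": 0}

```text
t: 36.1
eef_pos: [0.4897, 0.3536, 0.2248]
ee_rot: [3.141, 0.001, -2.865]
force: [-0.1, -0.4, -5.8]
width: 0.02
```

Request:
send_rows:
  motion:
    - {"offset": [0,0,0.1],"turn": 0}
    - {"offset": [0,0,0.2],"turn": 0}
    - {"offset": [0,0,0.3],"turn": 0}
    - {"offset": [0,0,0.3],"turn": 0}

```text
t: 36.5
eef_pos: [0.4891, 0.3537, 0.2208]
ee_rot: [3.141, 0.0, -2.865]
force: [-0.3, 1.1, -5.0]
width: 0.0193
```

Request:
send_rows:
  motion:
    - {"offset": [0,-0.1,0.0],"turn": 0}
    - {"offset": [0,-0.1,0.1],"turn": 0}
    - {"offset": [0,-0.1,0.1],"turn": 0}

```text
t: 36.8
eef_pos: [0.4898, 0.3528, 0.2202]
ee_rot: [3.142, 0.001, -2.865]
force: [0.8, -1.4, 0.3]
width: 0.0198
```

Request:
send_rows:
  motion:
    - {"offset": [0,0,0],"turn": 0}
    - {"offset": [-0.4,0,0],"turn": 0}
    - {"offset": [-0.8,0,0],"turn": 0}
    - {"offset": [-1.2,0,0],"turn": 0}
    - {"offset": [-1.6,0,0],"turn": 0}
  squeeze: 10

```text
t: 37.3
eef_pos: [0.5044, 0.357, 0.2202]
ee_rot: [-3.141, -0.001, -2.865]
force: [-6.4, -1.9, 6.3]
width: 0.0204
```

Request:
send_rows:
  motion:
    - {"offset": [-0.4,0,0],"turn": 0}
    - {"offset": [-0.8,0,0],"turn": 0}
    - {"offset": [-1.2,0,0],"turn": 0}
    - {"offset": [-1.6,0,0],"turn": 0}

```text
t: 37.7
eef_pos: [0.5198, 0.3614, 0.2202]
ee_rot: [-3.141, -0.001, -2.865]
force: [-6.7, -1.2, 6.9]
width: 0.02
```

Request:
send_rows:
  motion:
    - {"offset": [-0.3,0,0],"turn": 0}
    - {"offset": [-0.6,0,0],"turn": 0}

```text
t: 37.9
eef_pos: [0.5255, 0.363, 0.2202]
ee_rot: [-3.141, -0.001, -2.865]
force: [-6.3, -2.1, 6.3]
width: 0.0201
```

Request:
send_rows:
  motion:
    - {"offset": [-0.2,0,0],"turn": 0}
    - {"offset": [-0.4,0,0],"turn": 0}

```text
t: 38.1
eef_pos: [0.5294, 0.3641, 0.2202]
ee_rot: [-3.141, -0.001, -2.865]
force: [-5.4, -1.6, 5.9]
width: 0.0197
```

Request:
send_rows:
  motion:
    - {"offset": [-0.2,0,0],"turn": 0}
    - {"offset": [-0.3,0,0],"turn": 0}

```text
t: 38.3
eef_pos: [0.5314, 0.3647, 0.2198]
ee_rot: [-3.141, -0.003, -2.865]
force: [-12.7, -0.6, 7.5]
width: 0.0201
```

Request:
send_rows:
  motion:
    - {"offset": [-0.2,0,0],"turn": 0}
    - {"offset": [-0.2,0,0],"turn": 0}

```text
t: 38.5
eef_pos: [0.533, 0.3651, 0.2194]
ee_rot: [-3.141, -0.004, -2.865]
force: [-11.4, -0.7, 6.2]
width: 0.0199
```

Request:
send_rows:
  motion:
    - {"offset": [0,0,0],"turn": 0}
    - {"offset": [0,0,0],"turn": 0}
    - {"offset": [0,0,0],"turn": 0}
    - {"offset": [0,0,-4],"turn": 0}
    - {"offset": [0,0,-8],"turn": 0}
    - {"offset": [0,0,-10],"turn": 0}
    - {"offset": [0,0,-10],"turn": 0}
  hand: 0

```text
t: 39.2
eef_pos: [0.5357, 0.3662, 0.3239]
ee_rot: [3.138, 0.006, -2.865]
force: [0.1, -0.2, -0.2]
width: 0.044
```

```bash
python3 - <<'E'
from h import *
go(.6325,.1010,.13,-2.7,"A pre")
E
```

```text
A pre offset [ -2.06 -28.16   3.49] turn 18.6 rows>= 6.0
```

C is home (12.7 N at the stop, as for D). Next, A to the tray.

Request:
send_rows:
  motion:
    - {"offset": [-0.3,-4,0],"turn": 3}
    - {"offset": [-0.6,-8.5,0],"turn": 7}
    - {"offset": [-0.9,-13,0.5],"turn": 11}
    - {"offset": [-1.3,-17.5,1.5],"turn": 15}
    - {"offset": [-1.6,-22,2.5],"turn": 18.6}
    - {"offset": [-1.9,-26,3.3],"turn": 18.6}
    - {"offset": [-2.1,-28.2,3.4],"turn": 18.6}
    - {"offset": [-2.1,-28.2,3.4],"turn": 18.6}
  hand: 0.3

```text
t: 40.0
eef_pos: [0.6324, 0.097, 0.2841]
ee_rot: [-3.14, -0.002, 3.09]
force: [-0.3, -0.2, -0.4]
width: 0.0571
```

Request:
send_rows:
  motion:
    - {"offset": [0,0,0],"turn": 0}
    - {"offset": [0,0,0],"turn": 0}

```text
t: 40.2
eef_pos: [0.6318, 0.1006, 0.2854]
ee_rot: [3.142, -0.0, 3.094]
force: [-0.6, 0.6, 0.6]
width: 0.0571
```

```bash
python3 - <<'E'
from h import *
f=cam("top"); holders(f)
f=cam("wrist"); holders(f)
go(.6325,.1010,.05,-2.7,"A at")
E
```

```text
px [341. 178.] tab [ 0.6264 -0.0716  0.0609] ctr [ 0.6278 -0.0729] yaw 25.0 size [122.  59.] tab_x -0.8 dark [ 0  0  0  0  0 12 14 34  0  0  0  0]
A at offset [-0.08  0.    7.67] turn 0.0 rows>= 2.0
```

Request:
send_rows:
  motion:
    - {"offset": [-0.1,0,3],"turn": 0}
    - {"offset": [-0.1,0,6],"turn": 0}
    - {"offset": [-0.1,0,7.6],"turn": 0}
    - {"offset": [-0.1,0,7.6],"turn": 0}

```text
t: 40.7
eef_pos: [0.6317, 0.1005, 0.2072]
ee_rot: [-3.14, -0.004, 3.095]
force: [-0.2, -0.5, 0.2]
width: 0.0571
```

Request:
send_rows:
  motion:
    - {"offset": [0,0,0],"turn": 0}
    - {"offset": [0,0,0],"turn": 0}
    - {"offset": [0,0,0],"turn": 0}
    - {"offset": [0,0,0],"turn": 0}
    - {"offset": [0,0,0],"turn": 0}
    - {"offset": [0,0,0],"turn": 0}
  hand: -1
  squeeze: 35

```text
t: 41.3
eef_pos: [0.6331, 0.1001, 0.2102]
ee_rot: [3.141, 0.001, 3.094]
force: [-1.2, 0.9, 3.3]
width: 0.0197
```

Request:
send_rows:
  motion:
    - {"offset": [-0.2,0,0],"turn": 0}
    - {"offset": [-0.2,0,-1],"turn": 0}
    - {"offset": [-0.2,0,-3],"turn": 0}
    - {"offset": [-0.2,0,-6],"turn": 0}
    - {"offset": [-0.2,0,-8],"turn": 0}
    - {"offset": [-0.2,0,-9.5],"turn": 0}
    - {"offset": [-0.2,0,-10],"turn": 0}
    - {"offset": [-0.2,0,-10],"turn": 0}

```text
t: 42.1
eef_pos: [0.6348, 0.0998, 0.3099]
ee_rot: [3.141, 0.0, 3.093]
force: [-0.4, 0.8, -4.9]
width: 0.0196
```

```bash
python3 - <<'E'
from h import *
go(.510,-.284,.150,-15,"over tray A")
f=cam("top"); holders(f)
E
```

```text
over tray A offset [ 10.62 -38.93   0.09] turn 12.2 rows>= 9.0
px [341. 178.] tab [ 0.6266 -0.0719  0.0607] ctr [ 0.6281 -0.0727] yaw 25.0 size [122.  59.] tab_x -1.0 dark [ 0  0  0  0  0 14 17 33  0  0  0  0]
```

Request:
send_rows:
  motion:
    - {"offset": [0.3,-2,0],"turn": 1}
    - {"offset": [0.8,-5,0],"turn": 2}
    - {"offset": [1.5,-8.5,0],"turn": 3}
    - {"offset": [2.4,-12,0],"turn": 4}
    - {"offset": [3.4,-16,0],"turn": 5}
    - {"offset": [4.4,-20,0],"turn": 6}
    - {"offset": [5.4,-24,0],"turn": 7}
    - {"offset": [6.4,-27,0],"turn": 8}

```text
t: 42.95
eef_pos: [0.5565, -0.1692, 0.3084]
ee_rot: [-3.141, -0.002, 2.952]
force: [0.8, -1.2, -4.8]
width: 0.0199
```

```bash
python3 - <<'E'
from h import *
go(.510,-.284,.150,-15,"over tray A")
E
```

```text
over tray A offset [  2.4  -12.15  -0.06] turn 4.1 rows>= 3.0
```

Request:
send_rows:
  motion:
    - {"offset": [0.8,-3.5,0],"turn": 1.5}
    - {"offset": [1.5,-7,0],"turn": 3}
    - {"offset": [2,-9.5,0],"turn": 4.1}
    - {"offset": [2.3,-11.3,0],"turn": 4.1}
    - {"offset": [2.4,-12.1,0],"turn": 4.1}
    - {"offset": [2.4,-12.1,0],"turn": 4.1}
    - {"offset": [2.4,-12.1,0],"turn": 4.1}

```text
t: 43.65
eef_pos: [0.5118, -0.281, 0.3091]
ee_rot: [3.141, -0.001, 2.882]
force: [-0.2, -0.3, -5.4]
width: 0.0193
```

```bash
python3 - <<'E'
from h import *
go(.510,-.284,.057,-15,"down tray A")
f=cam("wrist"); cv2.imwrite("pics/w9.png",f["frame"])
E
```

```text
down tray A offset [ 0.09 -0.34  9.31] turn 0.1 rows>= 2.0
```

View pics/w9.png

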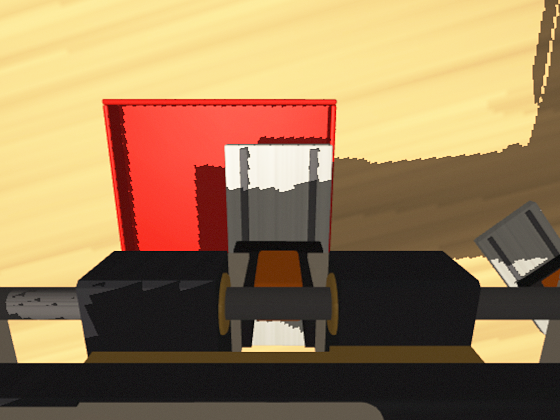

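A hangs parallel to the tray: plate's right edge at 331, tray wall at 334, in perspective. It clears the wall by about 10 mm. I'll shift 4 mm more towards the middle and lower.

Request:
send_rows:
  motion:
    - {"offset": [0.1,-0.4,2],"turn": 0}
    - {"offset": [0.1,-0.4,5],"turn": 0}
    - {"offset": [0.1,-0.4,8],"turn": 0}
    - {"offset": [0.1,-0.4,9],"turn": 0}
    - {"offset": [0.1,-0.4,9.2],"turn": 0}
    - {"offset": [0.1,-0.4,9.2],"turn": 0}

```text
t: 44.3
eef_pos: [0.5107, -0.2846, 0.2184]
ee_rot: [-3.141, 0.001, 2.884]
force: [-0.3, -0.0, -4.2]
width: 0.0199
```

Request:
send_rows:
  motion:
    - {"offset": [0,0,0.1],"turn": 0}
    - {"offset": [0,0,0.2],"turn": 0}
    - {"offset": [0,0,0.2],"turn": 0}

```text
t: 44.6
eef_pos: [0.5101, -0.2848, 0.2164]
ee_rot: [3.142, 0.001, 2.882]
force: [0.3, 1.1, -4.0]
width: 0.02
```

Lower to contact, press forward slightly to keep the jaw shut, then release.

Request:
send_rows:
  motion:
    - {"offset": [0,0,0.1],"turn": 0}
    - {"offset": [0,0,0.2],"turn": 0}
    - {"offset": [0,0,0.2],"turn": 0}

```text
t: 44.9
eef_pos: [0.5103, -0.2849, 0.2142]
ee_rot: [-3.141, 0.001, 2.883]
force: [-0.8, 0.7, 0.8]
width: 0.0195
```

Request:
send_rows:
  motion:
    - {"offset": [-0.2,0,0],"turn": 0}
    - {"offset": [-0.4,0,0],"turn": 0}
    - {"offset": [-0.4,0,0],"turn": 0}

```text
t: 45.2
eef_pos: [0.5131, -0.2858, 0.2142]
ee_rot: [-3.141, -0.002, 2.883]
force: [-5.0, 2.0, 7.3]
width: 0.0196
```

Request:
send_rows:
  motion:
    - {"offset": [0,0,0],"turn": 0}
    - {"offset": [0,0,0],"turn": 0}
    - {"offset": [0,0,0],"turn": 0}
    - {"offset": [0,0,-4],"turn": 0}
    - {"offset": [0,0,-8],"turn": 0}
    - {"offset": [0,0,-10],"turn": 0}
    - {"offset": [0,0,-10],"turn": 0}
  hand: 0.1

```text
t: 45.9
eef_pos: [0.515, -0.2862, 0.3175]
ee_rot: [-3.141, 0.007, 2.883]
force: [0.8, -0.4, -0.2]
width: 0.048
```

```bash
python3 - <<'E'
from h import *
go(.6268,-.0722,.13,25.1,"B pre")
E
```

```text
B pre offset [-5.34 23.54  2.85] turn -39.9 rows>= 5.0
```

Request:
send_rows:
  motion:
    - {"offset": [-0.9,4,0],"turn": -7}
    - {"offset": [-1.8,8,0],"turn": -14}
    - {"offset": [-2.7,12,0.5],"turn": -21}
    - {"offset": [-3.6,16,1.2],"turn": -28}
    - {"offset": [-4.5,20,2],"turn": -35}
    - {"offset": [-5.3,23.5,2.7],"turn": -39.9}
    - {"offset": [-5.3,23.5,2.7],"turn": -39.9}
    - {"offset": [-5.3,23.5,2.7],"turn": -39.9}
  hand: 0.3

```text
t: 46.7
eef_pos: [0.6253, -0.0713, 0.2854]
ee_rot: [3.141, -0.002, -2.703]
force: [0.6, 0.1, -0.5]
width: 0.0569
```

Request:
send_rows:
  motion:
    - {"offset": [0,0,0],"turn": 0}

```text
t: 46.8
eef_pos: [0.6249, -0.0727, 0.2862]
ee_rot: [3.141, -0.001, -2.705]
force: [0.5, -0.1, 0.5]
width: 0.0574
```

```bash
python3 - <<'E'
from h import *
go(.6268,-.0722,.05,25.1,"B at")
f=cam("wrist"); im=f["frame"]; hsv=cv2.cvtColor(im,cv2.COLOR_BGR2HSV)
m=((hsv[...,0]>3)&(hsv[...,0]<20)&(hsv[...,1]>200)&(hsv[...,2]<230)).astype(np.uint8)
k,l,st,c=cv2.connectedComponentsWithStats(m); print([(st[i].tolist(),c[i].round()) for i in range(1,k) if st[i,4]>300])
f=cam("top"); holders(f); cv2.imwrite("pics/t5.png",f["frame"])
E
```

```text
B at offset [-0.19 -0.04  7.72] turn -0.1 rows>= 2.0
[([258, 212, 34, 42, 1281], array([275., 233.]))]
px [338. 179.] tab [ 0.6238 -0.0652  0.0619] ctr [ 0.59   -0.0905] yaw 116.5 size [37. 57.] tab_x 7.5 dark [0 0 0 0 0 0 0 0 0 0 0 0]
px [188. 210.] tab [0.5476 0.2967 0.0708] ctr [0.5241 0.3274] yaw 105.8 size [ 91. 128.] tab_x -35.9 dark [20 12  0  1  2  0  0 21 13  0  1  1]
px [159. 218.] tab [0.5285 0.3643 0.071 ] ctr [0.5241 0.3274] yaw 105.8 size [ 91. 128.] tab_x 34.3 dark [20 12  0  1  2  0  0 21 13  0  1  1]
px [431. 225.] tab [ 0.5129 -0.2835  0.0647] ctr [ 0.5134 -0.2847] yaw 165.2 size [ 56. 119.] tab_x 0.8 dark [ 0  0  0  0 32 20 17  0  0  0  0  0]h.py:36: RuntimeWarning: Mean of empty slice.
  if xb.mean()<0 and abs(xt)<.03 and False: pass
  ret = ret.dtype.type(ret / rcount)
```

A lies in the tray with its jaw shut, and C and D are in the dock. B's tab is centred under the gripper at wrist pixel (275,233). Grip and lift B.

Request:
send_rows:
  motion:
    - {"offset": [-0.1,0,3],"turn": 0}
    - {"offset": [-0.1,0,6],"turn": 0}
    - {"offset": [-0.1,0,7.7],"turn": 0}
    - {"offset": [-0.1,0,7.7],"turn": 0}

```text
t: 47.3
eef_pos: [0.6247, -0.0729, 0.2073]
ee_rot: [3.14, -0.004, -2.706]
force: [0.2, -0.4, 0.1]
width: 0.0571
```

Request:
send_rows:
  motion:
    - {"offset": [0,0,0],"turn": 0}
    - {"offset": [0,0,0],"turn": 0}
    - {"offset": [0,0,0],"turn": 0}
    - {"offset": [0,0,0],"turn": 0}
    - {"offset": [0,0,0],"turn": 0}
    - {"offset": [0,0,0],"turn": 0}
  hand: -1
  squeeze: 35

```text
t: 47.9
eef_pos: [0.6265, -0.0719, 0.2104]
ee_rot: [-3.141, 0.001, -2.704]
force: [0.4, -1.9, 3.4]
width: 0.0201
```

Request:
send_rows:
  motion:
    - {"offset": [-0.2,0,0],"turn": 0}
    - {"offset": [-0.2,0,-1],"turn": 0}
    - {"offset": [-0.2,0,-3],"turn": 0}
    - {"offset": [-0.2,0,-6],"turn": 0}
    - {"offset": [-0.2,0,-8],"turn": 0}
    - {"offset": [-0.2,0,-9.5],"turn": 0}
    - {"offset": [-0.2,0,-10.5],"turn": 0}
    - {"offset": [-0.2,0,-10.5],"turn": 0}

```text
t: 48.7
eef_pos: [0.6281, -0.0707, 0.3158]
ee_rot: [-3.141, 0.002, -2.704]
force: [1.0, 0.9, -4.6]
width: 0.0195
```

```bash
python3 - <<'E'
from h import *
go(.490,-.362,.155,-15,"over tray B")
E
```

```text
over tray B offset [ 24.85 -20.53   0.18] turn 40.1 rows>= 7.0
```

Request:
send_rows:
  motion:
    - {"offset": [0.5,-0.4,0],"turn": 1}
    - {"offset": [1.5,-1.2,0],"turn": 3}
    - {"offset": [3,-2.5,0],"turn": 6}
    - {"offset": [5.1,-4.2,0],"turn": 10}
    - {"offset": [7.6,-6.3,0],"turn": 15}
    - {"offset": [10.1,-8.4,0],"turn": 20}
    - {"offset": [12.7,-10.5,0],"turn": 25}
    - {"offset": [15.2,-12.6,0],"turn": 30}

```text
t: 49.5
eef_pos: [0.5416, -0.2518, 0.3141]
ee_rot: [3.142, -0.001, 3.048]
force: [1.6, -0.3, -6.0]
width: 0.0196
```

```bash
python3 - <<'E'
from h import *
go(.490,-.362,.155,-15,"over tray B")
E
```

```text
over tray B offset [ 4.110e+00 -1.145e+01  1.000e-02] turn 9.6 rows>= 3.0
```

Request:
send_rows:
  motion:
    - {"offset": [1.1,-2.9,0],"turn": 3}
    - {"offset": [2,-5.5,0],"turn": 6}
    - {"offset": [2.8,-7.8,0],"turn": 9}
    - {"offset": [3.4,-9.6,0],"turn": 9.6}
    - {"offset": [3.8,-10.7,0],"turn": 9.6}
    - {"offset": [4,-11.3,0],"turn": 9.6}
    - {"offset": [4.1,-11.4,0],"turn": 9.6}
    - {"offset": [4.1,-11.4,0],"turn": 9.6}

```text
t: 50.3
eef_pos: [0.4928, -0.3593, 0.3145]
ee_rot: [3.141, -0.0, 2.887]
force: [0.3, 1.2, -4.9]
width: 0.0199
```

```bash
python3 - <<'E'
from h import *
go(.490,-.362,.057,-15,"down tray B")
f=cam("wrist"); cv2.imwrite("pics/w10.png",f["frame"])
E
```

```text
down tray B offset [ 0.21 -0.33  9.85] turn 0.4 rows>= 2.0
```

View pics/w10.png

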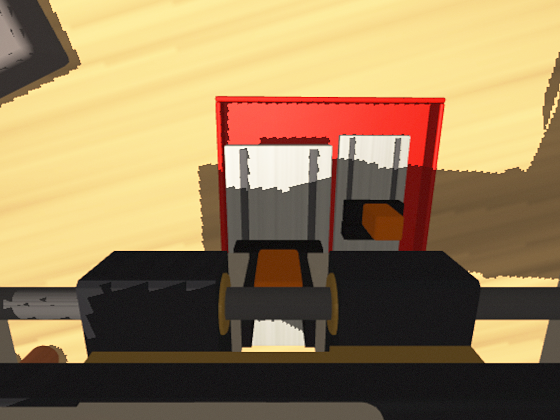

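B hangs inside the tray: about 14 mm from the left wall (218) and about 19 mm from A (340). Lower without any sideways shift.

Request:
send_rows:
  motion:
    - {"offset": [0.2,-0.1,2],"turn": 0.4}
    - {"offset": [0.2,-0.1,5],"turn": 0.4}
    - {"offset": [0.2,-0.1,8],"turn": 0.4}
    - {"offset": [0.2,-0.1,9.5],"turn": 0.4}
    - {"offset": [0.2,-0.1,9.8],"turn": 0.4}
    - {"offset": [0.2,-0.1,9.8],"turn": 0.4}

```text
t: 50.95
eef_pos: [0.4913, -0.3595, 0.2167]
ee_rot: [-3.141, -0.0, 2.882]
force: [0.3, -1.3, -4.5]
width: 0.0195
```

Request:
send_rows:
  motion:
    - {"offset": [0,0,0.1],"turn": 0}
    - {"offset": [0,0,0.2],"turn": 0}
    - {"offset": [0,0,0.2],"turn": 0}

```text
t: 51.25
eef_pos: [0.491, -0.36, 0.2154]
ee_rot: [-3.142, 0.001, 2.881]
force: [-0.4, -0.5, -4.1]
width: 0.02
```

Request:
send_rows:
  motion:
    - {"offset": [0,0,0.1],"turn": 0}
    - {"offset": [0,0,0.1],"turn": 0}
    - {"offset": [0,0,0.1],"turn": 0}

```text
t: 51.55
eef_pos: [0.4911, -0.3601, 0.2144]
ee_rot: [-3.141, 0.001, 2.881]
force: [-0.2, 0.8, 1.7]
width: 0.02
```

Request:
send_rows:
  motion:
    - {"offset": [-0.2,0,0],"turn": 0}
    - {"offset": [-0.4,0,0],"turn": 0}
    - {"offset": [-0.6,0,0],"turn": 0}
    - {"offset": [-0.6,0,0],"turn": 0}

```text
t: 51.95
eef_pos: [0.4956, -0.3616, 0.2143]
ee_rot: [-3.141, -0.002, 2.881]
force: [-5.5, 2.3, 7.3]
width: 0.0197
```

Request:
send_rows:
  motion:
    - {"offset": [0,0,0],"turn": 0}
    - {"offset": [0,0,0],"turn": 0}
    - {"offset": [0,0,0],"turn": 0}
    - {"offset": [0,0,-4],"turn": 0}
    - {"offset": [0,0,-8],"turn": 0}
    - {"offset": [0,0,-10],"turn": 0}
    - {"offset": [-1,4,-12],"turn": 0}
    - {"offset": [-1,4,-12],"turn": 0}
  hand: 0.1

```text
t: 52.75
eef_pos: [0.5188, -0.3237, 0.3372]
ee_rot: [-3.141, 0.006, 2.883]
force: [-0.2, 0.0, 0.9]
width: 0.0482
```

Request:
send_rows:
  motion:
    - {"offset": [0,4.5,0],"turn": 0}
    - {"offset": [0,9,0],"turn": 0}
    - {"offset": [0,13.5,0],"turn": 0}
    - {"offset": [0,18,0],"turn": 0}
    - {"offset": [0,22,0],"turn": 0}
    - {"offset": [0,25,0],"turn": 0}
    - {"offset": [0,25,0],"turn": 0}
    - {"offset": [0,25,0],"turn": 0}

```text
t: 53.55
eef_pos: [0.5811, -0.0832, 0.3333]
ee_rot: [-3.141, -0.0, 2.883]
force: [-0.5, 0.1, -0.2]
width: 0.0482
```

```bash
python3 - <<'E'
from h import *
f=cam("top"); holders(f); cv2.imwrite("pics/t6.png",f["frame"])
P=world(f); 
print(dk(.018,-.035),dk(.018,.035))
E
```

```text
px [185. 217.] tab [0.5316 0.3017 0.0713] ctr [0.5158 0.3278] yaw 104.8 size [106. 123.] tab_x -29.3 dark [ 6 33  6  0  0  0  0 10  4  0  1  1]
px [159. 218.] tab [0.528  0.3644 0.0711] ctr [0.5158 0.3278] yaw 104.8 size [106. 123.] tab_x 32.2 dark [ 6 33  6  0  0  0  0 10  4  0  1  1]
px [431. 225.] tab [ 0.5127 -0.2837  0.0651] ctr [ 0.5045 -0.3224] yaw 75.6 size [135. 120.] tab_x 39.5 dark [ 1  5 18 46 28  0  0  1  1  5 23 48]
px [463. 232.] tab [ 0.4953 -0.3588  0.0641] ctr [ 0.5045 -0.3224] yaw 75.6 size [135. 120.] tab_x -37.5 dark [ 1  5 18 46 28  0  0  1  1  5 22 48]
[0.54887483 0.29674686] [0.52975645 0.36408546]
```

View pics/t6.png

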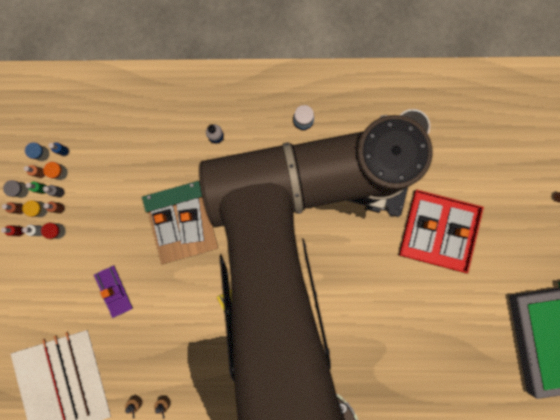

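The check found a change: D in the right pocket has been knocked since my last look. Its tab moved from (0.548, 0.297) to (0.532, 0.302), about 14 mm back and 9 mm sideways. A and B lie in the tray with jaws shut. Going back to D to look closely.

```bash
python3 - <<'E'
from h import *
go(.5316,.3010,.165,DY,"D look")
im=cv2.imread("pics/t6.png")[170:275,130:225]; cv2.imwrite("pics/t6c.png",cv2.resize(im,None,fx=6,fy=5.6,interpolation=cv2.INTER_CUBIC))
E
```

```text
D look offset [14.67 35.93  0.93] turn -30.8 rows>= 8.0
```

View pics/t6c.png

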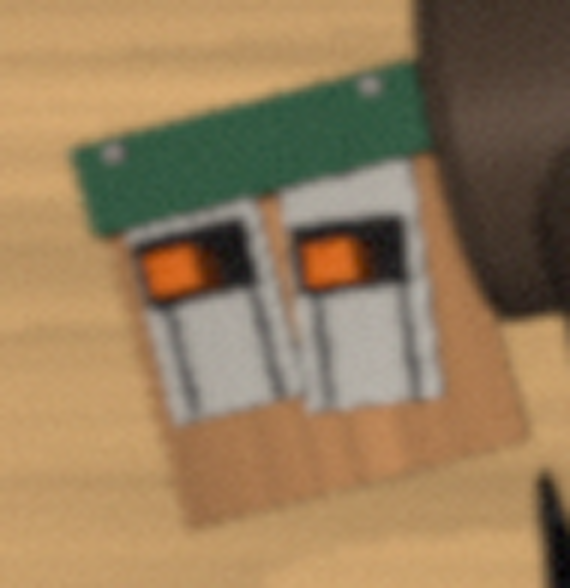

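D is turned roughly 8° and sits about 15 mm short of home, jaw still shut, nose still under the bar. Move over it and measure its pose with the wrist camera.

Request:
send_rows:
  motion:
    - {"offset": [1.8,4.5,0],"turn": -4}
    - {"offset": [3.6,9,0],"turn": -8}
    - {"offset": [5.5,13.5,0],"turn": -12}
    - {"offset": [7.3,18,0],"turn": -16}
    - {"offset": [9.2,22.5,0],"turn": -20}
    - {"offset": [11,27,0],"turn": -24}
    - {"offset": [12.8,31.5,0.3],"turn": -28}
    - {"offset": [14.6,35.5,0.3],"turn": -30.8}
  hand: 0.1

```text
t: 54.4
eef_pos: [0.5315, 0.2976, 0.3304]
ee_rot: [-3.141, -0.0, -2.863]
force: [0.9, -0.4, 0.1]
width: 0.0485
```

Request:
send_rows:
  motion:
    - {"offset": [0,0.4,0],"turn": 0}
    - {"offset": [0,0.4,0],"turn": 0}
    - {"offset": [0,0.4,0],"turn": 0}

```text
t: 54.7
eef_pos: [0.5307, 0.2992, 0.3305]
ee_rot: [-3.141, -0.001, -2.866]
force: [0.2, 0.4, -0.6]
width: 0.0483
```

```bash
python3 - <<'E'
from h import *
f=cam("wrist"); im=f["frame"]; P=world(f); cv2.imwrite("pics/w11.png",im); np.savez("w11.npz",P=P,im=im)
hsv=cv2.cvtColor(im,cv2.COLOR_BGR2HSV); h,s,v=[hsv[...,i].astype(int) for i in range(3)]
a=np.radians(DY); R=np.array([[np.cos(a),np.sin(a)],[-np.sin(a),np.cos(a)]]); Q=(P[...,:2]-DC)@R.T
g=(s<70)&(P[...,2]>.013)&(P[...,2]<.024)&(abs(Q[...,0])<.12)&(abs(Q[...,1])<.09)
k,l,st,c=cv2.connectedComponentsWithStats(cv2.erode(g.astype(np.uint8),np.ones((3,3))))
for i in range(1,k):
    if st[i,4]>150: q=Q[l==i].astype(np.float32)*1000; print("grey",st[i],cv2.minAreaRect(q),np.percentile(q[:,0],[1,99]).round(1))
o=(h>3)&(h<20)&(s>180)&(P[...,2]>.066)&(P[...,2]<.078)
k,l,st,c=cv2.connectedComponentsWithStats(o.astype(np.uint8))
for i in range(1,k):
    if st[i,4]>100: q=Q[l==i]*1000; print("tab",st[i],q.mean(0).round(1),cv2.minAreaRect(q.astype(np.float32)))
go(.5316,.3010,.0605,DY,"cur->D")
E
```

```text
grey [ 243  134  145  121 8862] ((1.67974853515625, 5.806953430175781), (115.01251220703125, 106.65326690673828), 82.06427764892578) [-55.1  45.9]
tab [266 211  30  28 668] [  2.  -25.4] ((2.642428398132324, -25.40486717224121), (19.97077178955078, 17.388734817504883), 82.93252563476562)
tab [350 230  30  25 650] [15.4 35.5] ((16.34813117980957, 36.011749267578125), (20.182559967041016, 17.37816619873047), 88.281494140625)
cur->D offset [-0.13  0.17 11.11] turn -0.1 rows>= 3.0
```

The picture limit is reached, so numbers only from here. D's tab is at dock (2.5, -25.4) mm with yaw about -7° relative to the dock. C's tab is at (16, 36) and straight. I'll grip D at its own yaw, swing it straight about its nose, and push home.

```bash
python3 - <<'E'
from h import *
a=dk(.0035,-.0258); print(a); go(*a,.075,DY-7,"pre D"); go(*a,.0615,DY-7,"at D")
E
```

```text
[0.53241342 0.30163683]
pre D offset [-0.23  0.21  9.66] turn 6.9 rows>= 2.0
at D offset [-0.23  0.21 11.01] turn 6.9 rows>= 3.0
```

Request:
send_rows:
  motion:
    - {"offset": [-0.2,0.2,0],"turn": 6.9}
    - {"offset": [-0.2,0.2,0],"turn": 6.9}
    - {"offset": [-0.2,0.2,3],"turn": 6.9}
    - {"offset": [-0.2,0.2,6],"turn": 6.9}
    - {"offset": [-0.2,0.2,9],"turn": 6.9}
    - {"offset": [-0.2,0.2,11],"turn": 6.9}
    - {"offset": [-0.2,0.2,11],"turn": 6.9}
  hand: -0.3

```text
t: 55.45
eef_pos: [0.5312, 0.3012, 0.2178]
ee_rot: [-3.139, -0.005, -2.984]
force: [-0.5, -0.4, -0.5]
width: 0.0309
```

Request:
send_rows:
  motion:
    - {"offset": [0,0,0],"turn": 0}
    - {"offset": [0,0,0],"turn": 0}
    - {"offset": [0,0,0],"turn": 0}
    - {"offset": [0,0,0],"turn": 0}
  hand: -1
  squeeze: 20

```text
t: 55.85
eef_pos: [0.5321, 0.3022, 0.2222]
ee_rot: [-3.141, 0.001, -2.985]
force: [0.3, -4.0, 0.7]
width: 0.0199
```

```bash
python3 - <<'E'
from h import *
s=get_state(); a=np.radians(DY); d=s["eef_pos"][:2]-DC; print("dock",np.array([np.cos(a)*d[0]+np.sin(a)*d[1],-np.sin(a)*d[0]+np.cos(a)*d[1]])*1000, s["width"])
go(*dk(.0045,-.035),.0615,DY,"swing"); 
E
```

```text
dock [  3.3515722  -25.17492972] 0.01987741826107349
swing offset [-0.23 -0.96  0.17] turn -6.9 rows>= 1.0
```

Request:
send_rows:
  motion:
    - {"offset": [0,-0.15,0],"turn": -1.2}
    - {"offset": [0,-0.3,0],"turn": -2.4}
    - {"offset": [0,-0.45,0],"turn": -3.6}
    - {"offset": [-0.1,-0.6,0],"turn": -4.8}
    - {"offset": [-0.1,-0.8,0],"turn": -6}
    - {"offset": [-0.1,-0.95,0],"turn": -6.9}
    - {"offset": [-0.1,-0.95,0],"turn": -6.9}

```text
t: 56.55
eef_pos: [0.5348, 0.2953, 0.2219]
ee_rot: [3.139, 0.004, -2.862]
force: [-0.1, 4.5, 5.9]
width: 0.0196
```

Request:
send_rows:
  motion:
    - {"offset": [-0.2,0,0],"turn": 0}
    - {"offset": [-0.4,0,0],"turn": 0}
    - {"offset": [-0.6,0,0],"turn": 0}
  squeeze: 10

```text
t: 56.85
eef_pos: [0.5391, 0.2958, 0.2216]
ee_rot: [3.141, -0.001, -2.863]
force: [-8.4, 0.5, 12.8]
width: 0.0197
```

Request:
send_rows:
  motion:
    - {"offset": [-0.2,0,0],"turn": 0}
    - {"offset": [-0.4,0,0],"turn": 0}

```text
t: 57.05
eef_pos: [0.5427, 0.2964, 0.2214]
ee_rot: [-3.141, -0.002, -2.864]
force: [-9.1, -1.4, 12.2]
width: 0.0198
```

Request:
send_rows:
  motion:
    - {"offset": [-0.2,0,0],"turn": 0}
    - {"offset": [-0.3,0,0],"turn": 0}

```text
t: 57.25
eef_pos: [0.5456, 0.297, 0.2213]
ee_rot: [-3.141, -0.003, -2.864]
force: [-8.8, -1.6, 12.3]
width: 0.0201
```

Request:
send_rows:
  motion:
    - {"offset": [-0.2,0,0],"turn": 0}
    - {"offset": [-0.4,0,0],"turn": 0}

```text
t: 57.45
eef_pos: [0.5493, 0.298, 0.2213]
ee_rot: [-3.141, -0.003, -2.864]
force: [-9.2, -3.1, 13.3]
width: 0.0198
```

Request:
send_rows:
  motion:
    - {"offset": [-0.2,0,0],"turn": 0}
    - {"offset": [-0.3,0,0],"turn": 0}

```text
t: 57.65
eef_pos: [0.5517, 0.2986, 0.2206]
ee_rot: [-3.141, -0.004, -2.864]
force: [-10.2, -0.9, 9.5]
width: 0.0199
```

Request:
send_rows:
  motion:
    - {"offset": [-0.2,0,0],"turn": 0}
    - {"offset": [-0.2,0,0],"turn": 0}

```text
t: 57.85
eef_pos: [0.5533, 0.2991, 0.2201]
ee_rot: [-3.14, -0.006, -2.864]
force: [-11.2, -1.0, 7.5]
width: 0.0197
```

Same stop signature as before. Release, rise and verify.

Request:
send_rows:
  motion:
    - {"offset": [0,0,0],"turn": 0}
    - {"offset": [0,0,0],"turn": 0}
    - {"offset": [0,0,0],"turn": 0}
    - {"offset": [0,0,-4],"turn": 0}
    - {"offset": [0,0,-8],"turn": 0}
    - {"offset": [1,0,-11],"turn": 0}
    - {"offset": [2,0,-11],"turn": 0}
    - {"offset": [2,0,-11],"turn": 0}
  hand: -0.2

```text
t: 58.65
eef_pos: [0.5354, 0.294, 0.3315]
ee_rot: [3.14, 0.001, -2.865]
force: [-0.3, -0.2, -0.8]
width: 0.035
```

```bash
cat > chk.py <<'E'
from h import *
def chk(n):
    f=cam(n); im=f["frame"]; P=world(f); hsv=cv2.cvtColor(im,cv2.COLOR_BGR2HSV); h,s,v=[hsv[...,i].astype(int) for i in range(3)]
    for nm,C,A in (("dock",DC,DY),("tray",np.array([.5,-.322]),-15)):
        a=np.radians(A); R=np.array([[np.cos(a),np.sin(a)],[-np.sin(a),np.cos(a)]]); Q=(P[...,:2]-C)@R.T*1000
        N=(abs(Q[...,0])<100)&(abs(Q[...,1])<85)
        o=(h>3)&(h<20)&(s>150)&N&(P[...,2]>.055)&(P[...,2]<.08)
        k,l,st,c=cv2.connectedComponentsWithStats(o.astype(np.uint8))
        for i in range(1,k):
            if st[i,4]<30: continue
            q=Q[l==i]; t=q.mean(0)
            g=N&(s<75)&(v>60)&(P[...,2]<.026)&(P[...,2]>.007)&(abs(Q[...,1]-t[1])<33)&(Q[...,0]<t[0]-12)&(Q[...,0]>t[0]-70)
            gq=Q[g]
            xs=np.arange(-90,60,8); mid=[(x,(np.percentile(gq[(gq[:,0]>=x)&(gq[:,0]<x+8),1],[3,97]).mean())) for x in xs if ((gq[:,0]>=x)&(gq[:,0]<x+8)).sum()>12]
            mid=np.array(mid); sl=np.degrees(np.arctan(np.polyfit(mid[:,0],mid[:,1],1)[0])) if len(mid)>2 else None
            print(n,nm,"tab",t.round(1),"z",np.median(P[l==i][:,2]).round(4),"tail x",np.percentile(gq[:,0],1).round(1),"mid y",mid[:,1].round(1) if len(mid) else 0,"plate yaw",sl,"plate z",np.median(P[g][:,2]).round(4))
if __name__=="__main__":
    import sys
    for n in sys.argv[1:]: chk(n)
E
python3 chk.py wrist
```

```text
wrist dock tab [ 14.9 -33.6] z 0.0711 tail x -42.4 mid y [-33.5 -33.3 -33.5 -33.5 -33.5 -33.5 -33.5] plate yaw -0.07627272042067221 plate z 0.0176
wrist dock tab [14.8 34.7] z 0.071 tail x -42.8 mid y [35.8 37.1 36.5 36.6 36.3 36.1 36.2] plate yaw -0.29813430128742774 plate z 0.0176
```

Both docked holders read the same: tail at x = -42 mm (home), yaw about 0°, plate on the floor. Now clear the arm and do the final look at everything.

Request:
send_rows:
  motion:
    - {"offset": [0,-4,0],"turn": 0}
    - {"offset": [0,-8,-0.5],"turn": 0}
    - {"offset": [0,-12.5,-1],"turn": 0}
    - {"offset": [0,-17,-2],"turn": 0}
    - {"offset": [0,-21,-3],"turn": 0}
    - {"offset": [0,-24,-3],"turn": 0}
    - {"offset": [0,-25,-3],"turn": 0}
    - {"offset": [0,-25,-3],"turn": 0}

```text
t: 59.5
eef_pos: [0.6048, 0.0525, 0.3591]
ee_rot: [-3.141, -0.002, -2.867]
force: [-0.4, 0.3, -0.2]
width: 0.035
```

```bash
python3 - <<'E'
from chk import *
chk("top"); print(get_state()["eef_pos"],abs(get_state()["qd"]).max())
d=np.load("top0.npz"); f=cam("top"); P=world(f)
for n,(u,v) in dict(mug=(412,127),pot=(304,117),dropper=(214,132)).items():
    for Q in (d["P"],P):
        w=Q[v-25:v+25,u-25:u+25]; m=w[...,2]>.03; print(n,m.sum(),w[m].mean(0).round(4))
E
```

```text
top tray tab [ 2.6 40.6] z 0.0649 tail x -56.0 mid y [40.6 39.3 40.5 39.2 39.9 40. ] plate yaw -0.4090504866432111 plate z 0.0122
top tray tab [  4.8 -36.2] z 0.0652 tail x -53.3 mid y [-36.9 -38.7 -37.7 -37.4 -37.8 -37.3 -36.2] plate yaw 1.2150316934081475 plate z 0.0121
[0.60457965 0.05347976 0.35925691] 0.026563377002707576
mug 762 [ 0.7452 -0.2337  0.0738]
mug 761 [ 0.7437 -0.2323  0.0799]
pot 368 [0.7702 0.0189 0.0861]
pot 2173 [0.6149 0.0396 0.6263]
dropper 253 [0.7287 0.2307 0.0969]
dropper 1262 [0.6066 0.1571 0.5383]
```

```bash
python3 - <<'E'
from chk import *
chk("scene")
d=np.load("scene0.npz"); f=cam("scene"); P=world(f); print("dropper/pot change", [np.nanmedian(abs(P[v-8:v+8,u-8:u+8]-d["P"][v-8:v+8,u-8:u+8])).round(4) for u,v in ((300,322),(207,290),(133,230))])
E
```

```text
scene dock tab [ 23.4 -35. ] z 0.0703 tail x -45.6 mid y [-32.8 -34.9 -33.2 -34.5 -34.9 -34.2] plate yaw -1.7279330154499748 plate z 0.0179
scene dock tab [21.8 34.9] z 0.0709 tail x -46.3 mid y [37.3 37.9 36.5 36.5 35.5 35.7] plate yaw -3.1452658564707137 plate z 0.018
scene tray tab [  7.4 -34.7] z 0.0649 tail x -51.1 mid y [-36.8 -36.3 -36.  -43.7 -42.2] plate yaw -12.788337570041337 plate z 0.012
scene tray tab [ 5.5 42.4] z 0.0647 tail x -53.7 mid y [41.5 40.  39.1 41.3 41.1 46.2] plate yaw 5.977679366195454 plate z 0.0118
dropper/pot change [np.float64(0.0004), np.float64(0.0005), np.float64(0.0007)]
```

```bash
python3 -c "
from station import *
print(job_done())"
```

```text
the job is handed in; nothing more can be done
None
```

I drew all four jaws back first, then shut all four. The two sound holders are home in the dock and the two that jammed lie in the red tray. The job is handed in at about 60 s of the 210 s allowed; no verdict is reported.

- **Jaws:** Two holders ran their full travel, at about 44–45 mm. The other two jammed at roughly 17 mm and 25 mm; a further pull only dragged the holder.
- **Knocked holder:** The first sound holder was found about 15 mm back and 7° askew in its pocket after I had docked it. I swung it straight and pushed it home again.
- **Dock check (wrist camera):** Both tails are at x = -42 mm, which is where they should be when home. Yaw is within 0.3°, and both plates lie on the dock floor.
- **Tray check (top camera):** Both rejects are flat with jaws shut, with origins within about 41 mm of the tray's centre on each axis. The tray centre is taken as (0.500, -0.322) m.
- **Bystanders:** The scene camera shows the mug, pot and dropper changed by less than 1 mm.

Some readings disagreed:
- Tab positions along the holder differ by up to about 8 mm between the scene camera and the wrist camera, because the scene camera looks at an angle.
- The scene camera gave tray yaws of -13° and +6° on partly hidden plates, while the top camera gave about 1°. I relied on the top and wrist readings.
- In the last top view the arm hid the dock, the pot and the dropper, so the scene camera was the final check for those.

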